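# Index the spindle and lock it

## Robot

A 6-joint arm with a two-finger parallel gripper is mounted at the origin on the work surface. World frame = base frame: x ahead of the robot, y to its left, z up, the work surface at z = 0. Lengths are in m, angles in degrees, forces in N, time in s.
With the tool pointing down it reaches from about 0.35 to 0.875 m from the base axis. Payload 4.2 kg.
Tool frame: the origin (TCP) lies midway between the tips of the shut fingers; the grasp point (between the pads) lies 19 mm behind it; x points along the fingers, y is the direction in which the jaws open and shut, and the axes are right-handed (so a half turn about x gives the same grasp; the last joint's range is limited). The gripper opens to 87 mm and grips with 3 to 60 N. Pads are 19 mm wide; open, the fingers measure 117 mm over their backs; the gripper's body (75 mm by 190 mm) begins 51 mm behind the grasp point.
Start: joints at [84.488, 22.042, 0.453, 0, -68.411, -14.817], TCP at [0.217, 0.586, 0.201] pointing down, gripper open.
Joint ranges: [-179.83, 179.83], [-69.29, 118.12], [-61.27, 80.66], [-181.25, 117.63], [-171.15, -9.14], [-177.46, 177.46]. Speed limits (degrees/s): [159.86, 159.86, 180, 180, 180, 180].

## Interface

Orientations are given as a 3x3 rotation matrix whose columns are the frame's x, y, z axes.
In Python, from station import r gives the robot as it stands.
- The arm moves only by the tool play_rows, never from a script. Its argument "plan" is a list that holds one entry, the list of rows, each a list of 6 numbers: the shift along the tool's x, y, z in cm, then the turn, a rotation vector about the tool's x, y, z in units of 10 degrees (1.0 is 10 degrees). A call has 1 to 5 rows; each row is the pose to reach, as a shift and turn from the pose commanded when the call began, along the tool's axes at that moment; what a row does not reach only later rows make up. A row lasts 1/8 s, in which the tool goes at most 62.5 mm and 10.7 degrees, less where a joint would pass 70% of its speed; a pose out of reach is approached as far as the arm can. A call with a gripper value outside its range is refused whole. "hand" is the opening, from 0 (shut) to 1 (fully open), set as the call begins (left out, the last holds). The fingers move at their own pace and stop on an object; the grip force is fixed at half the most. Time passes only in rows, so rows that repeat a pose let the fingers close. It gives the time, the measured TCP pose, the force and the opening at its end, in the units of the state.
- r.sense(): the state, without advancing time (a new reading comes with each control period).
- r.capture(name): name is "scene" or "top"; returns (picture, depth): 384x512x3 uint8, blue, green, red; 384x512 float32, m along the optical axis (not along the pixel's ray), 0 where there is no reading.
- r.get_calibration(name): a dict with "vfov" (degrees; the focal length in pixels is half the picture's height over the tangent of half this angle, whatever the lens; pixels are square), "cx", "cy" (the principal point, pixels), "rvec" (rotation vector, rad) and "tvec" (3), from world to camera coordinates, as OpenCV has them. Camera axes: x right, y down, z forward; pixel columns grow to the right and rows downward; lengths in m; the calibration is good to about 2 mm. A picture is of the moment at which its call begins. get_calibration takes no time and is no camera call.
- r.finish_job(): hands the job in, once; it reports no verdict.
The state is a dict: "time_s": time; "joints": joint angles; "joint_velocities": joint speeds; "effort": joint torques, N m; "tcp_pos": TCP position; "ee_rot": TCP orientation; "wrist_force": force on the tool from outside, world axes, zero at the start; "moment": the same for the moment, N m; "gripper_width": opening from 0.0 (shut) to 1.0 (fully open).
Only numpy, scipy, OpenCV 4.12 (cv2) and the standard library are available. Lean on these libraries where they do the work, as an engineer would, in place of code of your own. Each camera call takes 0.05 s, during which the arm holds its last target.

## Task

With a fingertip, push the rusty crank arm round until its red nose points at the brass index post (not the dark steel one), and then push the red-tipped lock lever over, away from the robot, fully home against its stop. Only push: do not lift the crank off its square, and leave the flange disc, the cork stopper and the float valve where they are. At the end the crank must still point at the brass post.

Things in the scene. Friction and masses are not known exactly. Their poses are not given: they have to be found in the camera images.
- fixture: Fixed grey round casting, diameter 160 mm at the foot, 40 mm tall, with a chuck (diameter 84 mm, top at 70 mm, dark jaws up to 79 mm within 38 mm of the axis) on an upright spindle. Origin: centre of the underside, on the spindle axis; z up. Yaw varies by up to 0.2 rad: +x points away from the robot. A low ear (16 mm tall) at its -x, -y side carries the lock lever.
- spindle_axis (a point): Point on the spindle's upright axis, 92 mm above the bench, the mid-height of the crank arm; the crank turns about it.
- spindle (a joint): Turn of spindle and crank in rad, counter-clockwise from above positive; 0 when the arm points along the fixture's +x; stops at -2.6 and 2.6. Starts within 0.4 of 0. Stiff: about 0.12 N m of friction, stays where it is left, no spring.
- crank_nose (a point): Point of the crank's red nose, 110 mm from the spindle axis, 92 mm above the bench; its x axis points outward along the arm, z up. The arm is a rusty flat bar 16 mm wide, 86 to 98 mm above the bench, bare from 16 to 77 mm from the axis; a black knob, diameter 22 mm, stands on it 88 mm from the axis, up to 130 mm above the bench. Beside the chuck the space below it is free down to 40 mm.
- crank (a joint): How far the crank (hub 32 mm across, top 101 mm above the bench) has been lifted off its square, m; 0 when seated. It is held down by its weight (0.3 kg) only and must stay down.
- index_post_top (a point): Tip of the brass index post, 92 mm above the bench: fixed upright pin, diameter 24 mm with a pointed top, foot 40 mm across. It stands beyond the crank's nose, 135 to 180 mm from the spindle axis, on the left or the right side.
- park_post_top (a point): Top of the dark steel post (flat top), same size, 92 mm tall, fixed, on the other side of the spindle; not the target.
- lock_pivot (a point): Axis of the lock lever, 56 mm above the bench, at (-55, -115) mm in the fixture's x, y.
- lock_tip (a point): Centre of the red ball (diameter 20 mm) at the end of the lock lever, 66 mm from the pivot, 56 mm above the bench. The lever is a steel bar 12 mm wide and 10 mm thick (51 to 61 mm above the bench); below it is the bare bench, except within 25 mm of its pivot (ear, 16 mm tall).
- lock (a joint): Lock lever in rad: 0 open (lever points along the fixture's -y), starts between 0 and 0.15, 0.9 fully locked at its stop; it grows counter-clockwise from above, the tip swinging towards the fixture's +x. About 0.08 N m of friction, stays where it is left. It does not hold the spindle by itself if the crank is pushed.
- flange: Loose pitted steel flange disc, diameter 72 mm, 14 mm tall, lying beyond the crank; origin at the centre of its underside. Not to be moved.
- stopper: Loose cork stopper, diameter 38 mm, 45 mm tall, in a brass collar 41 mm across, standing to the right of the lock lever; origin at the centre of its underside. Not to be moved.
- float_valve: Loose tarnished copper float, diameter 60 mm, 48 mm tall, with a brass stem reaching 92 mm from its centre along its +x, lying left of the fixture; origin at the centre of the float's underside. Not to be moved.
Mind the look-alikes: they are no part of the job. What is shaped like the part that bears index_post_top but green or turquoise is not meant.

How it is judged (in metres and radians):
On the way, in this order (a step that is already met when the one before it is completed fails the run):
1. the crank arm points at the brass post and rests, the lock lever not yet pushed (y of index_post_top in the frame of crank_nose between -0.012 and 0.012 m and x of index_post_top in the frame of crank_nose above 0 m and velocity of joint spindle between -0.1 and 0.1 rad/s and value of joint lock below 0.3 rad), for 0.2 s.
2. the lock lever is pushed home (value of joint lock above 0.8 rad), for 0.2 s.
At the end, for the whole second after the job is handed in: The line along the crank arm passes within 12 mm of the brass post's axis (through the post), the lock lever is within 0.1 rad of its stop, the crank is seated on its square (lifted less than 5 mm), and both are at rest (y of index_post_top in the frame of crank_nose between -0.012 and 0.012 m and x of index_post_top in the frame of crank_nose above 0 m and velocity of joint spindle between -0.1 and 0.1 rad/s and velocity of joint lock between -0.1 and 0.1 rad/s and value of joint lock above 0.8 rad and value of joint crank below 0.005 m); the robot touches nothing.
It fails at once if the crank is lifted off its square (more than 8 mm) (value of joint crank above 0.008 m).
It fails at once if the steel flange disc is moved by more than 15 mm (distance of flange from where it was at the start of the episode above 0.015 m).
It fails at once if the cork stopper is moved by more than 15 mm (distance of stopper from where it was at the start of the episode above 0.015 m).
It fails at once if the copper float valve is moved by more than 15 mm (distance of float_valve from where it was at the start of the episode above 0.015 m).
It also fails if it takes over 58 s, if anything falls off the work surface, if the arm or the gripper's body presses on something with over 40 N, if the wrist force passes 120 N, or if a joint passes its speed limit or range.

## Working session

There is one attempt and no reset: what is moved stays moved. The work goes in short steps, Python scripts to look and compute and a tool call to move; the robot and the scene stay as the last step left them, time stands still between calls to the robot, and variables do not carry over. Pictures are saved under pics/ and viewed, and the job is handed in when it is done.

Besides the shell and the picture viewer there is one more tool, called as name(argument=value, ...), one argument or row to a line, values as JSON. play_rows: Moves the arm, as the interface text tells. Its arguments: {"type":"object","properties":{"plan":{"type":"array","items":{"type":"array","items":{"type":"array","items":{"type":"number"}}}},"hand":{"type":"number"}},"required":["plan"]}

```bash
mkdir -p pics; ls; cat > h.py <<'E'
import numpy as np, cv2
from station import r
def cal(n):
    c=r.get_calibration(n); f=192/np.tan(np.radians(c["vfov"])/2)
    R=cv2.Rodrigues(np.array(c["rvec"],float))[0]; return f,c["cx"],c["cy"],R,np.array(c["tvec"],float).ravel(),c
def ray_z(n,u,v,z):
    f,cx,cy,R,t,c=cal(n); d=R.T@np.array([(u-cx)/f,(v-cy)/f,1]); o=-R.T@t
    return o+d*(z-o[2])/d[2]
def proj(n,p):
    f,cx,cy,R,t,c=cal(n); q=R@np.array(p)+t; return np.array([cx+f*q[0]/q[2],cy+f*q[1]/q[2]])
E
python3 - <<'E'
from h import *
for n in("scene","top"):
    p,d=r.capture(n); np.savez(f"pics/{n}0.npz",p=p,d=d); cv2.imwrite(f"pics/{n}0.png",cv2.resize(p,(800,600),interpolation=cv2.INTER_CUBIC)); print(cal(n))
print(r.sense())
E
```

```text
pics
(np.float64(468.5683521195841), 249.2563002031794, 188.4404343804607, array([[-0.40317376,  0.91500756, -0.01456301],
       [ 0.73869865,  0.31601224, -0.5953659 ],
       [-0.54016222, -0.25079358, -0.8033227 ]]), array([ 0.24636869, -0.42585815,  1.59589601]), {'vfov': 44.56359321045473, 'cx': 249.2563002031794, 'cy': 188.4404343804607, 'rvec': array([ 1.4829016 ,  2.26196899, -0.7587631 ]), 'tvec': array([ 0.24636869, -0.42585815,  1.59589601])})
(np.float64(461.28777507887867), 253.9144811833737, 192.93349543779587, array([[-0.01358492, -0.9998469 , -0.01102837],
       [-0.99568096,  0.01453972, -0.09169529],
       [ 0.0918416 ,  0.00973506, -0.99572604]]), array([0.03147072, 0.62263708, 1.03401931]), {'vfov': 45.19670371951826, 'cx': 253.9144811833737, 'cy': 192.93349543779587, 'rvec': array([ 2.15405722, -2.18463006,  0.08847134]), 'tvec': array([0.03147072, 0.62263708, 1.03401931])})
{'time_s': 0.1, 'joints': array([ 8.44870406e+01,  2.20871622e+01,  3.87659752e-01, -2.44998175e-02,
       -6.84108488e+01, -1.48136771e+01]), 'joint_velocities': array([-0.0566158 , -0.08846309,  0.23229619,  0.17513937,  0.03667079,
       -0.07045584]), 'effort': array([-1.63767845e-04, -3.91692138e+01,  1.87934858e+01,  4.23189104e+00,
        1.34002647e-02, -7.88512602e-05]), 'tcp_pos': array([0.21692544, 0.58553196, 0.199763  ]), 'ee_rot': array([[-5.80794126e-04, -3.47518956e-01, -9.37672778e-01],
       [-1.87885357e-03, -9.37670902e-01,  3.47519424e-01],
       [-9.99998066e-01,  1.96358709e-03, -1.08343479e-04]]), 'wrist_force': array([ 0.27652438, -0.20657781,  0.88869371]), 'moment': array([ 0.01584107, -0.00279675,  0.03027947]), 'gripper_width': 1.0011358336984573}
```

View pics/scene0.png

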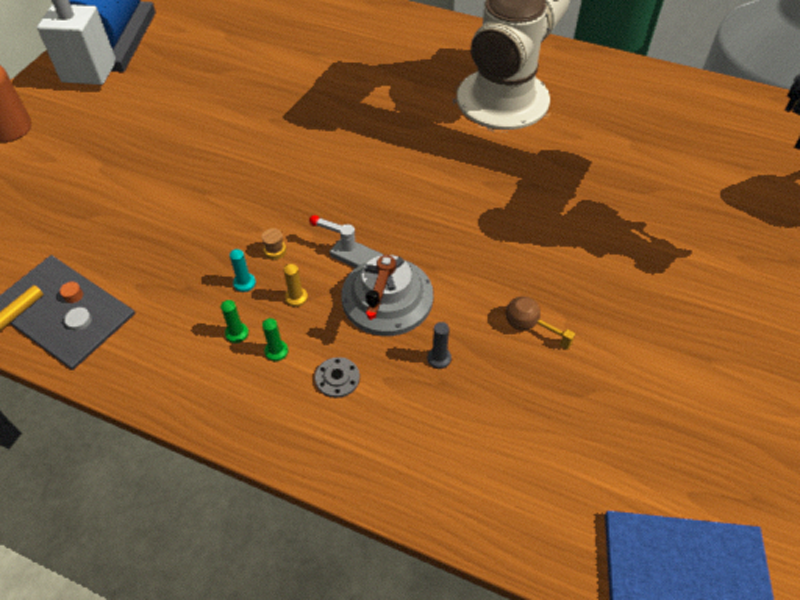

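View pics/top0.png

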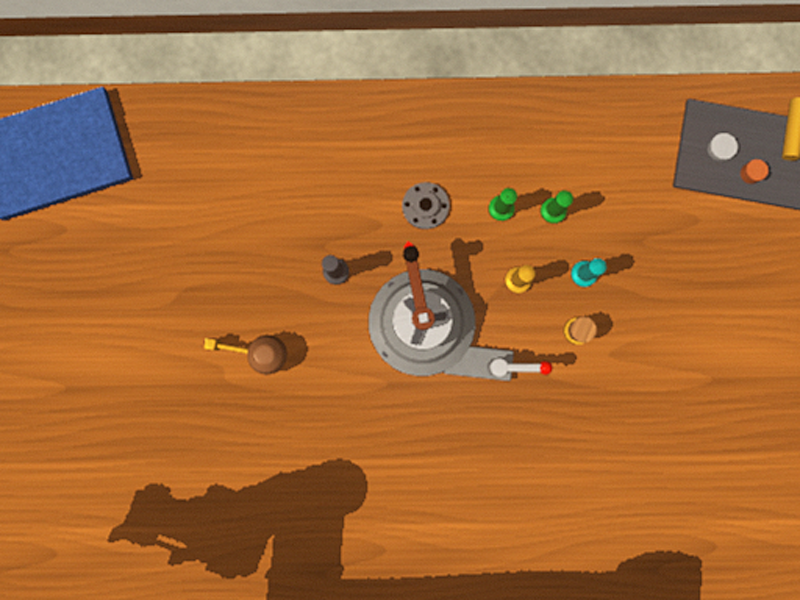

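The top view shows the crank pointing away from the robot with its hub at (423,318) and nose at (409,247). The brass post is on the right with its top at (525,274), and the lock tip is at (545,368). I'll enlarge it to measure.

```bash
python3 - <<'E'
from h import *
z=np.load("pics/top0.npz"); c=z["p"][100:260,200:400]; cv2.imwrite("pics/c1.png",cv2.resize(c,(800,640)[:2],interpolation=cv2.INTER_CUBIC)[:600])
z=np.load("pics/scene0.npz"); c=z["p"][125:245,140:300]; cv2.imwrite("pics/c2.png",cv2.resize(c,(800,600),interpolation=cv2.INTER_CUBIC))
E
```

```text
(no output)
```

View pics/c1.png

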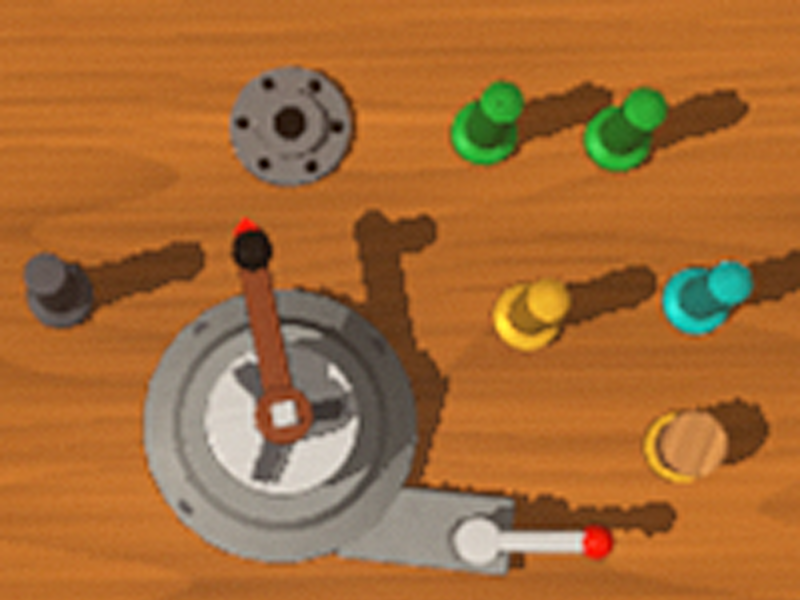

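View pics/c2.png

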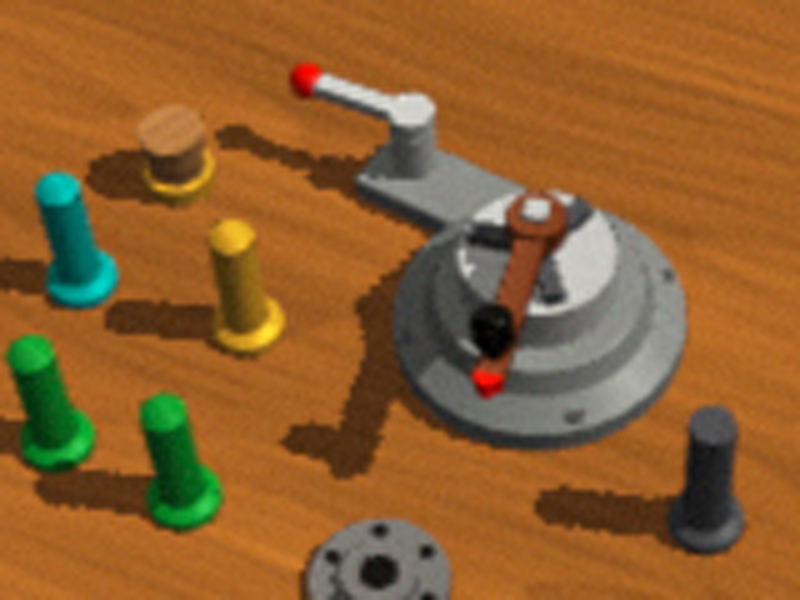

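```bash
python3 - <<'E'
from h import *
T=lambda u,v,z:ray_z("top",200+u/4-.375,100+v/4-.375,z)
S=lambda u,v,z:ray_z("scene",140+u/5-.4,125+v/5-.4,z)
for n,a in dict(hub=(285,413,.103),nose=(246,219,.092),tip=(550,297,.088),foot=(526,315,.008),chuck=(281,409,.07),cast=(280,425,.02),lpiv=(478,540,.063),ball=(597,542,.056),teal=(732,281,.088),cork=(694,444,.045),flange=(289,123,.014),dark=(44,273,.092)).items(): print(n,T(*a).round(4))
for n,a in dict(hub=(537,208,.103),nose=(487,385,.092),tip=(232,232,.088),ball=(307,80,.056),lpiv=(411,105,.066),dark=(713,425,.092)).items(): print("S",n,S(*a).round(4))
E
```

```text
hub [ 0.5943 -0.014   0.103 ]
nose [0.7015 0.0052 0.092 ]
tip [ 0.6566 -0.1598  0.088 ]
foot [ 0.6567 -0.1591  0.008 ]
chuck [ 0.5989 -0.0127  0.07  ]
cast [ 0.5932 -0.0132  0.02  ]
lpiv [ 0.5253 -0.1203  0.063 ]
ball [ 0.5233 -0.1872  0.056 ]
teal [ 0.6639 -0.2589  0.088 ]
cork [ 0.5776 -0.2456  0.045 ]
flange [ 0.7723 -0.0216  0.014 ]
dark [0.6734 0.1157 0.092 ]
S hub [ 0.5887 -0.0145  0.103 ]
S nose [0.6923 0.0045 0.092 ]
S tip [ 0.6541 -0.1584  0.088 ]
S ball [ 0.5198 -0.1876  0.056 ]
S lpiv [ 0.5216 -0.1211  0.066 ]
S dark [0.6707 0.1147 0.092 ]
```

```bash
cat >> h.py <<'E'
from scipy.spatial.transform import Rotation as Ro
def Rt(yaw):
    a=np.radians(yaw); x=np.array([0,0,-1.]); y=np.array([np.cos(a),np.sin(a),0]); return np.c_[x,y,np.cross(x,y)]
def rows(poses):
    s=r.sense(); R0=s["ee_rot"]; p0=s["tcp_pos"]
    print(s["time_s"],p0.round(4),"yaw",np.degrees(np.arctan2(R0[1,1],R0[0,1])).round(1),"F",s["wrist_force"].round(1),"q",s["joints"].round(0),s["gripper_width"].round(2))
    for p,yaw in poses:
        d=R0.T@(np.array(p)-p0)*100; w=np.degrees(Ro.from_matrix(R0.T@Rt(yaw)).as_rotvec())/10
        print(np.r_[d,w].round(2).tolist())
AX=np.array([.5935,-.0135])
def arm(th,off,rad=.063,z=.082):
    a=np.radians(th); u=np.array([np.cos(a),np.sin(a)]); t=np.array([-u[1],u[0]])
    return np.r_[AX+rad*u+off*t,z],th-90
E
python3 - <<'E'
from h import *
t=arm(10,.045); print(t)
rows([(np.r_[t[0][:2],.20],-80),t])
E
```

```text
(array([0.64772872, 0.04175618, 0.082     ]), -80)Traceback (most recent call last):
  File "<stdin>", line 3, in <module>
  File "h.py", line 16, in rows
    print(s["time_s"],p0.round(4),"yaw",np.degrees(np.arctan2(R0[1,1],R0[0,1])).round(1),"F",s["wrist_force"].round(1),"q",s["joints"].round(0),s["gripper_width"].round(2))
                                                                                                                                                ^^^^^^^^^^^^^^^^^^^^^^^^
AttributeError: 'float' object has no attribute 'round'
```

```bash
sed -i 's/s\["gripper_width"\].round(2)/round(s["gripper_width"],2)/' h.py
python3 - <<'E'
from h import *
t=arm(10,.045)
rows([(np.r_[t[0][:2],.20],-80),t])
E
```

```text
0.1 [0.2169 0.5855 0.1998] yaw -110.3 F [ 0.3 -0.2  0.9] q [ 84.  22.   0.  -0. -68. -15.] 1.0
[0.05, 36.02, -59.29, -3.03, 0.0, -0.01]
[11.85, 35.99, -59.29, -3.03, 0.0, -0.01]
```

play_rows(
  plan=[
    [[0, 3.2, -5.2, -0.3, 0, 0], [0, 6.4, -10.5, -0.6, 0, 0], [0, 9.6, -15.8, -0.9, 0, 0], [0, 12.8, -21.0, -1.2, 0, 0], [0, 16.0, -26.3, -1.5, 0, 0]],
  ],
  hand=0,
)

```text
time_s: 0.72
tcp_pos: [0.4088, 0.3429, 0.2005]
ee_rot: [[-0.0, -0.091, -0.996], [-0.0, -0.996, 0.091], [-1.0, 0.0, 0.0]]
wrist_force: [0.1, 0.7, 0.1]
gripper_width: 0.516
```

```bash
python3 - <<'E'
from h import *
t=arm(10,.045)
rows([(np.r_[t[0][:2],.20],-80),t])
E
```

```text
0.725 [0.4088 0.3429 0.2005] yaw -95.2 F [0.1 0.7 0.1] q [ 57.  13. -12.  -0. -64.  27.] 0.52
[0.06, 27.82, -26.52, -1.52, 0.0, -0.0]
[11.86, 27.82, -26.53, -1.52, 0.0, -0.0]
```

play_rows(
  plan=[
    [[0, 4.0, -3.8, -0.3, 0, 0], [0, 8.0, -7.6, -0.6, 0, 0], [0, 12.0, -11.4, -0.9, 0, 0], [0, 16.0, -15.2, -1.2, 0, 0], [0, 20.0, -19.0, -1.5, 0, 0]],
  ],
)

```text
time_s: 1.35
tcp_pos: [0.5794, 0.1263, 0.2004]
ee_rot: [[-0.001, 0.17, -0.985], [-0.0, -0.985, -0.17], [-1.0, -0.0, 0.001]]
wrist_force: [0.6, 0.6, 0.5]
gripper_width: 0.019
```

```bash
python3 - <<'E'
from h import *
t=arm(10,.045)
rows([(np.r_[t[0][:2],.20],-80),t])
E
```

```text
1.35 [0.5794 0.1263 0.2004] yaw -80.2 F [0.6 0.6 0.5] q [ 28.  19.  -4.  -0. -67.  72.] 0.02
[0.03, 9.49, -5.3, -0.02, 0.0, 0.0]
[11.83, 9.49, -5.31, -0.02, 0.0, 0.0]
```

play_rows(
  plan=[
    [[0, 4.5, -2.5, 0, 0, 0], [0, 8.9, -5.0, 0, 0, 0], [0, 8.9, -5.0, 0, 0, 0], [0, 8.9, -5.0, 0, 0, 0]],
  ],
)

```text
time_s: 1.85
tcp_pos: [0.6424, 0.0485, 0.2]
ee_rot: [[-0.002, 0.167, -0.986], [-0.0, -0.986, -0.167], [-1.0, -0.0, 0.002]]
wrist_force: [-0.6, 1.2, 0.1]
gripper_width: 0.0
```

```bash
python3 - <<'E'
from h import *
t=arm(10,.045)
rows([(np.r_[t[0][:2],.20],-80),t])
E
```

```text
1.85 [0.6424 0.0485 0.2   ] yaw -80.4 F [-0.6  1.2  0.1] q [ 19.  24.   3.  -0. -69.  81.] 0.0
[-0.0, 0.75, -0.41, -0.04, 0.01, 0.0]
[11.8, 0.75, -0.43, -0.04, 0.01, 0.0]
```

play_rows(
  plan=[
    [[4, 0.8, -0.4, 0, 0, 0], [8, 0.8, -0.4, 0, 0, 0], [11.8, 0.8, -0.4, 0, 0, 0], [11.8, 0.8, -0.4, 0, 0, 0]],
  ],
)

```text
time_s: 2.35
tcp_pos: [0.6451, 0.0421, 0.0798]
ee_rot: [[-0.007, 0.17, -0.986], [-0.002, -0.986, -0.169], [-1.0, 0.0, 0.008]]
wrist_force: [-0.3, 0.7, 1.0]
gripper_width: 0.003
```

```bash
python3 - <<'E'
from h import *
p,d=r.capture("top"); cv2.imwrite("pics/c3.png",cv2.resize(p[80:260,180:400],(800,655),interpolation=cv2.INTER_CUBIC)[:600])
p,d=r.capture("scene"); cv2.imwrite("pics/c4.png",cv2.resize(p[105:245,140:320],(771,600),interpolation=cv2.INTER_CUBIC))
rows([arm(a,.023) for a in (10,0,-10,-20,-30)])
E
```

```text
2.45 [0.6488 0.0423 0.0842] yaw -80.2 F [ 0.2 -0.9  0.7] q [ 18.  30.  -4.   0. -56.  82.] 0.0
[0.22, 2.24, 0.11, -0.02, -0.01, -0.0]
[0.22, 3.37, -0.2, 0.98, -0.01, -0.0]
[0.22, 4.53, -0.31, 1.98, -0.01, -0.0]
[0.22, 5.7, -0.21, 2.98, -0.01, -0.0]
[0.22, 6.83, 0.09, 3.98, -0.01, 0.0]
```

View pics/c3.png

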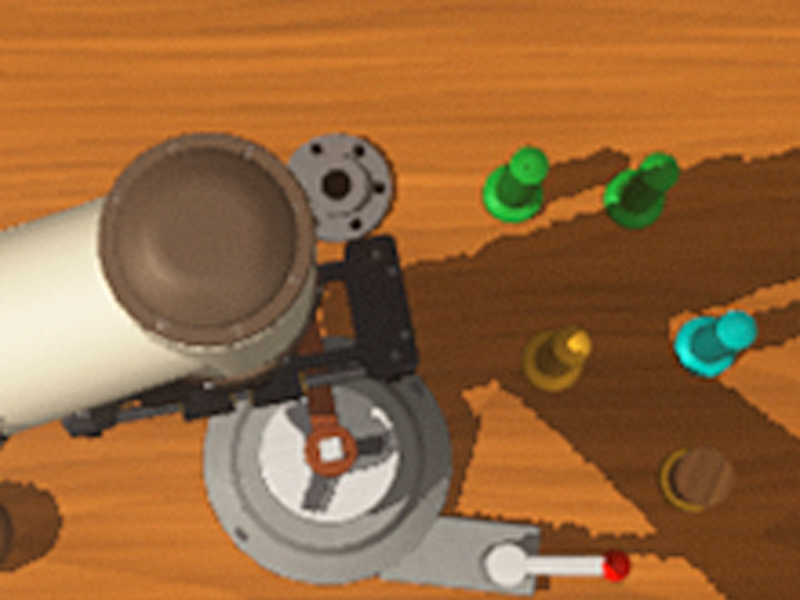

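View pics/c4.png

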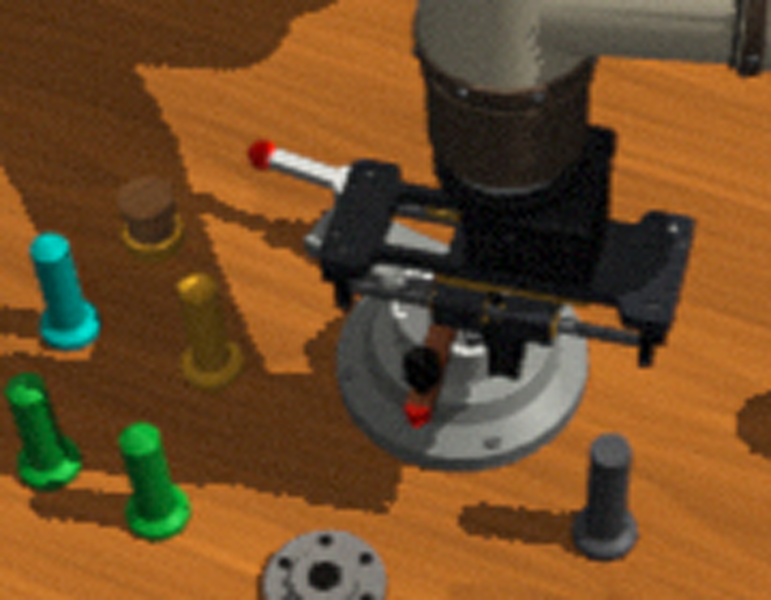

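The fingers are down on the left of the arm, clear of the knob, and the arm hasn't moved. Now I'll push it round.

play_rows(
  plan=[
    [[0.2, 1.2, 0.1, 0, 0, 0], [0.2, 2.2, 0.1, 0, 0, 0], [0.2, 3.0, -0.1, 0.7, 0, 0], [0.2, 3.8, -0.3, 1.4, 0, 0], [0.2, 4.5, -0.3, 2.0, 0, 0]],
  ],
)

```text
time_s: 3.08
tcp_pos: [0.6589, -0.0033, 0.0815]
ee_rot: [[0.0, -0.184, -0.983], [0.001, -0.983, 0.184], [-1.0, -0.001, -0.0]]
wrist_force: [-1.1, 2.7, -0.4]
gripper_width: 0.006
```

```bash
python3 - <<'E'
from h import *
p,d=r.capture("scene"); cv2.imwrite("pics/c5.png",cv2.resize(p[105:245,140:320],(771,600),interpolation=cv2.INTER_CUBIC))
rows([arm(a,.023) for a in (-16,-22,-28,-34,-40)])
E
```

```text
3.125 [ 0.659  -0.0041  0.0815] yaw -100.8 F [-1.5  0.5  1.2] q [ 14.  31.  -3.  -0. -56.  66.] 0.01
[-0.05, 0.43, -0.23, 0.52, -0.0, 0.0]
[-0.05, 1.12, -0.37, 1.12, -0.0, 0.0]
[-0.05, 1.82, -0.44, 1.72, -0.0, 0.0]
[-0.05, 2.52, -0.44, 2.32, -0.0, 0.0]
[-0.05, 3.22, -0.36, 2.92, -0.0, 0.0]
```

View pics/c5.png

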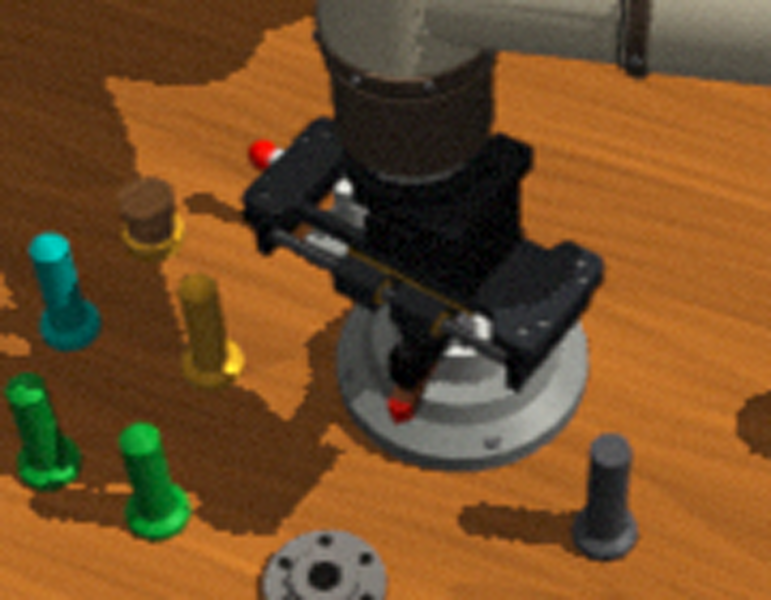

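```bash
cat >> h.py <<'E'
def ang(u,v): # scene full px of nose tip
    p=ray_z("scene",u,v,.092)[:2]; c=ray_z("scene",140+537/5-.4,125+208/5-.4,.103)[:2]; d=p-c
    return p.round(4),np.degrees(np.arctan2(d[1],d[0])).round(1),np.linalg.norm(d).round(4)
E
python3 - <<'E'
from h import *
print(ang(140+487/5,125+385/5)); s=771/180
print(ang(140+415/s,105+416/s),ang(140+400/s,105+411/s))
E
```

```text
(array([0.693 , 0.0059]), np.float64(11.1), np.float64(0.1063))
(array([0.6939, 0.0049]), np.float64(10.5), np.float64(0.1069)) (array([ 0.6941, -0.0045]), np.float64(5.5), np.float64(0.1058))
```

```bash
python3 - <<'E'
from h import *
p,d=r.capture("scene"); cv2.imwrite("pics/c6.png",cv2.resize(p[150:222,200:296],(800,600),interpolation=cv2.INTER_CUBIC))
p,d=r.capture("top"); cv2.imwrite("pics/c7.png",cv2.resize(p[110:218,200:344],(800,600),interpolation=cv2.INTER_CUBIC))
E
```

```text
(no output)
```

View pics/c6.png

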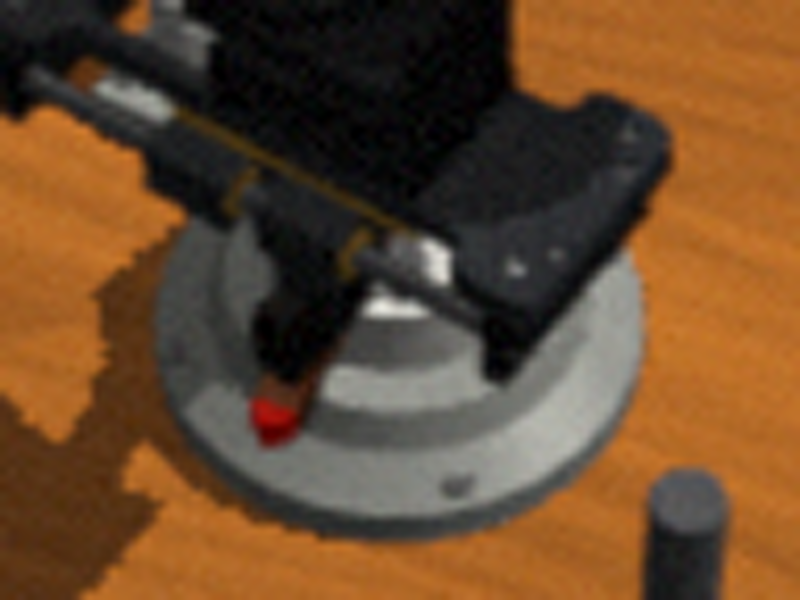

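View pics/c7.png

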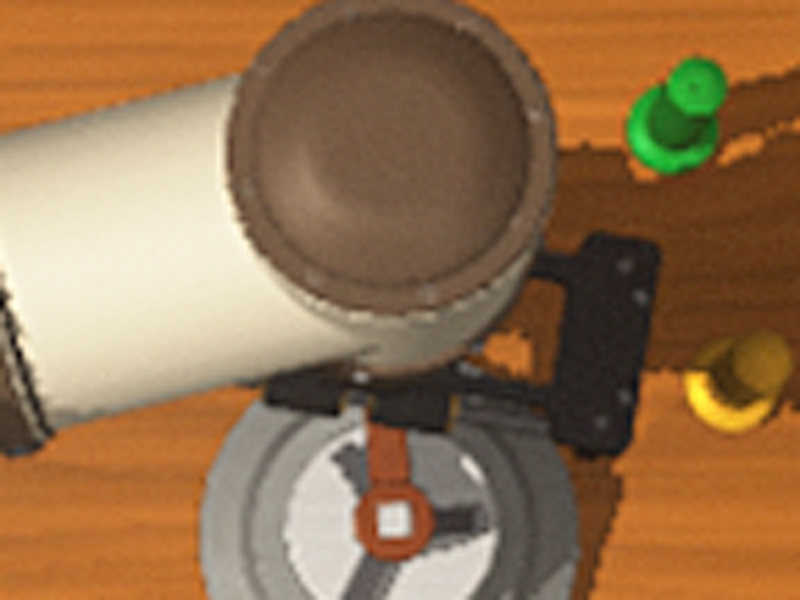

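```bash
python3 - <<'E'
from h import *
s=771/180
q=proj("scene",[.6488,.0423,.0842]); print((q-[140,105])*s)
k=800/96
for p in ([.659,-.004,.0815],[.659,-.004,.13],AX.tolist()+[.101],[.5935+.11,-.0135,.092]): 
  print((proj("scene",p)-[200,150])*k,(proj("top",p)-[200,110])*800/144)
print(r.sense()["wrist_force"],r.sense()["tcp_pos"])
E
```

```text
[506.27223984 386.02850845]
[330.18034642 357.40207873] [364.31345988 356.93361071]
[325.00121636 259.46447326] [366.13519583 339.9293652 ]
[388.49810011 151.31313262] [392.38003954 518.44619738]
[236.75137888 438.89508579] [387.07122585 240.69462041]
[ 0.4467871  -0.24568483  1.38999269] [ 0.65915438 -0.00346641  0.08143969]
```

```bash
python3 - <<'E'
from h import *
p,d=r.capture("scene"); f,cx,cy,R,t,_=cal("scene")
v,u=np.mgrid[176:204,228:250]; D=d[v,u]
P=np.stack([(u-cx)/f*D,(v-cy)/f*D,D],-1); W=(P-t)@R
for i in range(0,28,1):
  print(v[i,0],' '.join("%3d/%3d/%3d%s"%(*(W[i,j]*1000-[600,0,0]).round(),"*" if p[v[i,j],u[i,j]].max()<45 else " ") for j in range(4,18,1)))
E
```

```text
176  97/ -2/196*  97/  1/197*  97/  3/199*  96/  5/198*  96/  8/200*  94/ 10/198*  92/ 11/196*  92/ 14/198*  91/ 16/198*  89/ 17/197*  89/ 20/198*  87/ 21/196*  86/ 23/196*  84/ 25/194 
177  98/ -1/194*  99/  2/196*  99/  4/197*  97/  6/196*  96/  8/196*  96/ 10/197*  95/ 12/196*  94/ 14/197*  93/ 16/197*  91/ 18/195*  93/ 21/199*  90/ 22/196*  88/ 24/195*  84/ 24/190*
178  97/ -2/188*  97/  0/190*  97/  3/191*  97/  6/193* 100/ 10/198* 100/ 12/199*  98/ 13/197*  97/ 16/197*  96/ 18/198*  96/ 20/199*  95/ 22/199   91/ 23/194   91/ 25/195   84/ 25/187*
179  96/ -3/183*  99/  1/188*  99/  4/190*  98/  6/190*  99/  9/193*  99/ 12/194*  99/ 14/195*  99/ 17/197* 676/309/1032*  97/ 21/197*  95/ 22/195   93/ 24/193   93/ 26/194   83/ 24/182*
180  96/ -3/179*  95/ -1/180*  97/  3/183*  99/  6/187* 676/309/1032*  98/ 11/188*  98/ 14/191* 101/ 18/196* 100/ 20/196*  97/ 21/193   96/ 23/193   94/ 24/191   92/ 26/189   94/ 29/193 
181  16/-46/ 57   66/-17/133* 100/  4/183*  98/  6/183*  98/  8/183* 101/ 12/189* 100/ 14/189* 102/ 18/193* 100/ 19/192*  97/ 21/189*  97/ 23/191   96/ 25/191*  94/ 27/
[... 3410 characters left out ...]
 94/  0/ 98   91/  1/ 95   52/-16/ 34   51/-14/ 35  676/309/1032   50/ -9/ 36   47/ -7/ 33   47/ -4/ 34   47/ -1/ 37   47/  2/ 38   46/  4/ 37 
201 100/ -5/100   97/ -4/ 95   95/ -2/ 94   93/ -1/ 92   90/  1/ 90   53/-16/ 31   53/-13/ 33   51/-11/ 32   51/ -8/ 34   49/ -6/ 32   49/ -3/ 33   48/ -1/ 33   46/  1/ 33   50/  6/ 40 
202  98/ -6/ 92   98/ -4/ 93   95/ -2/ 91   93/ -1/ 89   54/-19/ 26   53/-16/ 27   53/-13/ 29   51/-11/ 27   52/ -8/ 30   49/ -7/ 27   50/ -3/ 31   49/ -1/ 30   47/  1/ 28   47/  4/ 30 
203  98/ -6/ 88   97/ -4/ 87   56/-24/ 21   56/-21/ 23   57/-17/ 27   54/-16/ 23   56/-12/ 29   55/-10/ 28   55/ -6/ 31   51/ -5/ 26   50/ -3/ 26   52/  1/ 30   48/  2/ 26   51/  6/ 32
```

The depth data puts the finger above the arm instead of beside it. I'll lift, back off to the left, and check where the fingertip really is relative to the reported TCP.

play_rows(
  plan=[
    [[-2, 0, 0, 0, 0, 0], [-5, -1, 0, 0, 0, 0], [-5, -4, 0, 0, 0, 0], [-5, -6, 0, 0, 0, 0], [-5, -6, 0, 0, 0, 0]],
  ],
)

```text
time_s: 3.9
tcp_pos: [0.6694, 0.0578, 0.1301]
ee_rot: [[-0.001, -0.177, -0.984], [-0.0, -0.984, 0.177], [-1.0, 0.0, 0.001]]
wrist_force: [0.1, 0.3, -0.6]
gripper_width: 0.005
```

```bash
python3 - <<'E'
from h import *
p,d=r.capture("scene"); cv2.imwrite("pics/c8.png",cv2.resize(p[135:225,200:320],(800,600),interpolation=cv2.INTER_CUBIC))
np.savez("pics/s8.npz",p=p,d=d)
s=r.sense(); print(s["tcp_pos"],s["wrist_force"],(proj("scene",s["tcp_pos"])-[200,135])*800/120)
E
```

```text
[0.66914054 0.05691508 0.13006826] [0.1538017  0.54529251 0.63624969] [403.3343681  381.42000618]
```

View pics/c8.png

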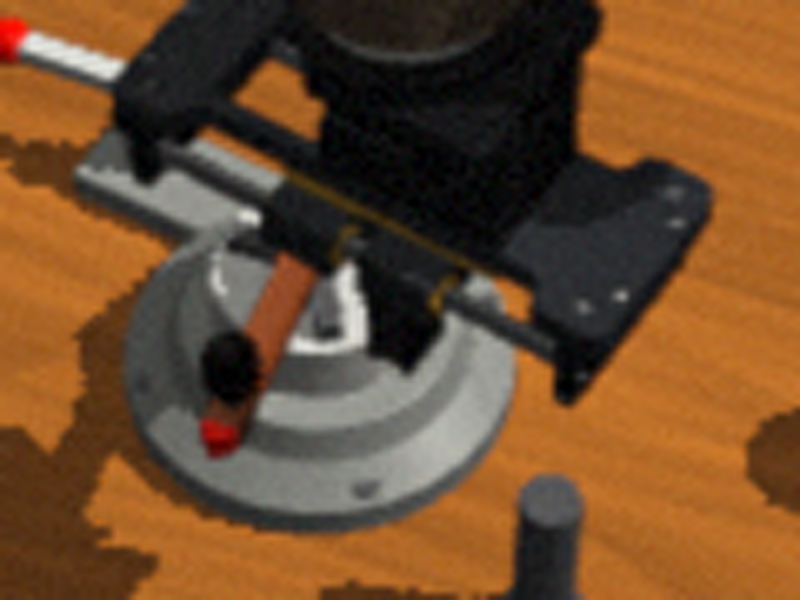

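```bash
python3 - <<'E'
from h import *
z=np.load("pics/s8.npz");p,d=z["p"],z["d"]; f,cx,cy,R,t,_=cal("scene")
v,u=np.mgrid[176:194,252:270]; D=d[v,u]
P=np.stack([(u-cx)/f*D,(v-cy)/f*D,D],-1); W=(P-t)@R
for i in range(18):
  print(v[i,0],' '.join("%3d/%3d/%3d%s"%(*(W[i,j]*1000-[600,0,0]).round(),"*" if p[v[i,j],u[i,j]].max()<45 else " ") for j in range(0,16)))
E
```

```text
176  -8/  0/ 74  -11/  2/ 71  107/ 57/238* 109/ 61/241* 107/ 62/240* 109/ 65/244* 111/ 68/248* 110/ 70/248* 109/ 72/247* 108/ 74/247  108/ 76/248  105/ 77/245* 105/ 80/246* 107/ 83/250* 104/ 84/247* 100/ 84/243 
177  -8/  0/ 70   -9/  3/ 70  107/ 57/234* 109/ 60/237* 109/ 63/239* 108/ 65/238* 109/ 67/241* 110/ 70/244* 110/ 73/246* 110/ 75/246* 110/ 77/248* 109/ 79/247  107/ 80/245  104/ 82/243* 104/ 84/244  102/ 85/242 
178  -5/  2/ 69   -4/  5/ 73  106/ 57/229* 108/ 60/233* 109/ 63/235* 109/ 65/236* 108/ 67/237* 110/ 70/240* 108/ 72/239* 110/ 75/243* 109/ 77/242* 112/ 80/247* 110/ 82/247  107/ 83/243  105/ 84/241  105/ 86/242 
179  -3/  3/ 68   -2/  6/ 72   78/ 44/186  107/ 59/228* 110/ 63/233* 109/ 65/233* 109/ 68/235* 111/ 71/239* 112/ 73/241* 111/ 75/241* 111/ 77/241* 110/ 79/241* 112/ 83/245  109/ 84/243  108/ 85/242  106/ 87/241*
180   2/  5/ 71   -1/  6/ 67   -3/  8/ 67   79/ 47/184*  79/ 50/186* 110/ 65/231* 109/ 67/231* 108/ 70/231* 109/ 72/234* 109/ 75/235* 112/ 78/239* 113/ 81/242* 112/ 83/242  110/ 84/241  106/ 85/237  107/ 88/239*
181   4/  6/ 69    1/  7/ 67    2/ 10/ 6
[... 2015 characters left out ...]
  1/ 35/ 42    1/ 38/ 44   -2/ 40/ 41   -3/ 42/ 41   -7/ 44/ 36 
191  23/ 14/ 55   21/ 16/ 52   20/ 18/ 52   18/ 20/ 51   12/ 21/ 44   13/ 24/ 47    8/ 24/ 40    6/ 26/ 40    4/ 29/ 38   79/ 62/150    1/ 33/ 36    5/ 37/ 44   -1/ 38/ 37    1/ 41/ 41   -2/ 43/ 38   -3/ 45/ 38 
192  24/ 14/ 50   19/ 15/ 45   19/ 18/ 46   14/ 18/ 41   11/ 20/ 38   13/ 24/ 42   11/ 25/ 40   10/ 28/ 41   10/ 31/ 43    9/ 33/ 42    6/ 35/ 39    6/ 38/ 40    5/ 40/ 42    4/ 42/ 41    0/ 44/ 37   -2/ 46/ 35 
193  23/ 14/ 45   19/ 15/ 40   19/ 18/ 43   17/ 20/ 41   16/ 22/ 40   13/ 24/ 38   14/ 27/ 40   12/ 29/ 39   10/ 31/ 38   11/ 34/ 42   11/ 37/ 42    7/ 38/ 39  676/309/1032    5/ 43/ 38    3/ 45/ 36   -4/ 45/ 27
```

The lowest finger points are at z ≈ 0.150 with the TCP reported at 0.130, so the real shut tips sit about 20 mm above the TCP. That explains the ride-over. The lateral position agrees, and the finger half-thickness is about 9 mm. I'll go back to the left side and lower.

```bash
python3 - <<'E'
from h import *
print(ang(200+220/6.667,135+455/6.667))
a=arm(5,.035,z=.066); rows([(np.r_[a[0][:2],.13],a[1]),a]+[arm(x,.017,z=.066) for x in (5,-3,-11)])
z=np.load("pics/s8.npz");d=z["d"]; f,cx,cy,R,t,_=cal("scene")
for u,v in((285,193),(286,194),(221,160),(222,161),(286,190)):
  D=d[v,u];print(u,v,((np.array([(u-cx)/f*D,(v-cy)/f*D,D])-t)@R).round(3))
E
```

```text
(array([ 0.7006, -0.0025]), np.float64(6.2), np.float64(0.1126))
3.95 [0.6691 0.0569 0.1301] yaw -100.2 F [0.2 0.5 0.6] q [ 19.  30.   2.   0. -63.  61.] 0.01
[0.01, 3.24, 1.03, -1.52, 0.01, -0.0]
[6.41, 3.24, 1.03, -1.52, 0.01, -0.0]
[6.41, 4.97, 0.55, -1.52, 0.01, -0.0]
[6.41, 5.79, 0.15, -0.72, 0.01, -0.0]
[6.41, 6.65, -0.14, 0.08, 0.01, -0.0]
285 193 [0.721 0.134 0.234]
286 194 [0.719 0.136 0.229]
221 160 [ 0.691 -0.03   0.233]
222 161 [ 0.691 -0.027  0.231]
286 190 [0.722 0.136 0.247]
```

play_rows(
  plan=[
    [[0, 3.0, 1.0, -1.0, 0, 0], [2, 3.2, 1.0, -1.5, 0, 0], [5, 3.2, 1.0, -1.5, 0, 0], [7, 3.2, 1.0, -1.5, 0, 0], [7, 3.2, 1.0, -1.5, 0, 0]],
  ],
)

```text
time_s: 4.58
tcp_pos: [0.6522, 0.0256, 0.0585]
ee_rot: [[-0.005, 0.081, -0.997], [-0.001, -0.997, -0.081], [-1.0, 0.001, 0.005]]
wrist_force: [-0.1, -1.0, 0.5]
gripper_width: 0.008
```

```bash
python3 - <<'E'
from h import *
p,d=r.capture("scene"); cv2.imwrite("pics/c9.png",cv2.resize(p[135:225,200:320],(800,600),interpolation=cv2.INTER_CUBIC))
rows([arm(x,.017,z=.060) for x in (5,-3,-11,-19,-27)])
E
```

```text
4.625 [0.6535 0.0259 0.0601] yaw -85.3 F [-0.4  0.   1.1] q [ 16.  32.  -5.   0. -53.  78.] 0.0
[0.02, 1.7, 0.01, -0.03, 0.01, -0.0]
[0.02, 2.59, -0.17, 0.77, 0.01, -0.01]
[0.02, 3.5, -0.22, 1.57, 0.01, -0.01]
[0.02, 4.41, -0.15, 2.37, 0.01, -0.01]
[0.02, 5.3, 0.05, 3.17, 0.01, -0.01]
```

View pics/c9.png

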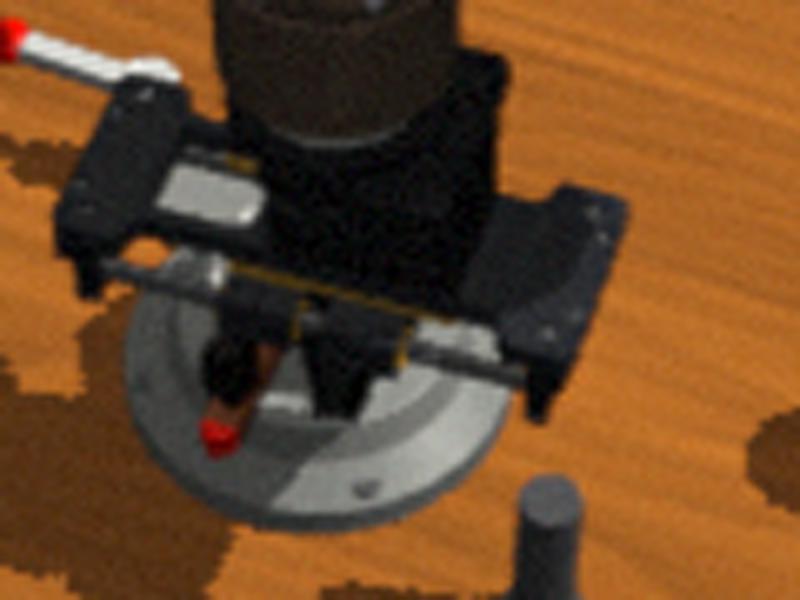

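The finger is at (335,400), beside the arm on its left and reaching below it. Now pushing.

play_rows(
  plan=[
    [[0, 1.0, 0, 0, 0, 0], [0, 1.7, 0, 0, 0, 0], [0, 2.6, -0.2, 0.8, 0, 0], [0, 3.5, -0.2, 1.6, 0, 0], [0, 3.5, -0.2, 1.6, 0, 0]],
  ],
)

```text
time_s: 5.25
tcp_pos: [0.6592, -0.0087, 0.0616]
ee_rot: [[0.001, -0.196, -0.981], [0.0, -0.981, 0.196], [-1.0, -0.0, -0.001]]
wrist_force: [-0.8, 0.4, -0.9]
gripper_width: 0.002
```

```bash
python3 - <<'E'
from h import *
p,d=r.capture("scene"); cv2.imwrite("pics/c10.png",cv2.resize(p[135:225,180:300],(800,600),interpolation=cv2.INTER_CUBIC))
rows([arm(x,.017,z=.060) for x in (-17,-25,-33,-41,-49)])
E
```

```text
5.3 [ 0.659  -0.0085  0.0613] yaw -101.2 F [0.4 0.  0.2] q [ 13.  32.  -4.   0. -54.  65.] 0.01
[0.13, 0.71, -0.11, 0.58, -0.0, 0.0]
[0.13, 1.62, -0.2, 1.38, -0.0, 0.0]
[0.13, 2.53, -0.15, 2.18, -0.0, 0.0]
[0.13, 3.42, 0.02, 2.98, -0.0, 0.0]
[0.13, 4.29, 0.31, 3.78, -0.0, 0.0]
```

View pics/c10.png

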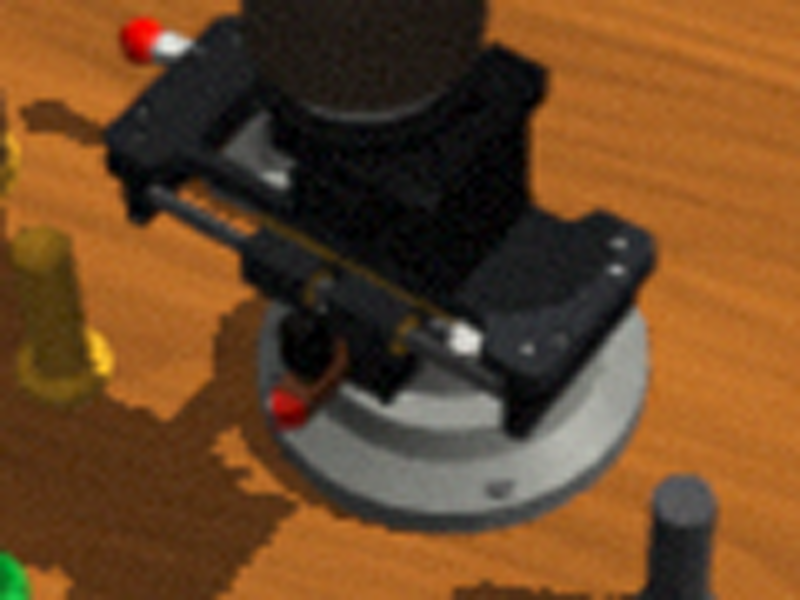

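The arm now turns, with the nose at (290,408) and the finger on its left. Continuing.

play_rows(
  plan=[
    [[0.1, 0.7, -0.1, 0.6, 0, 0], [0.1, 1.6, -0.2, 1.4, 0, 0], [0.1, 2.5, -0.15, 2.2, 0, 0], [0.1, 3.4, 0.0, 3.0, 0, 0], [0.1, 4.1, 0.2, 3.6, 0, 0]],
  ],
)

```text
time_s: 5.92
tcp_pos: [0.6499, -0.0473, 0.0605]
ee_rot: [[0.003, -0.736, -0.677], [0.001, -0.677, 0.736], [-1.0, -0.003, -0.001]]
wrist_force: [0.8, 2.1, 1.5]
gripper_width: 0.007
```

```bash
python3 - <<'E'
from h import *
p,d=r.capture("scene"); cv2.imwrite("pics/c11.png",cv2.resize(p[135:225,180:300],(800,600),interpolation=cv2.INTER_CUBIC))
p,d=r.capture("top"); cv2.imwrite("pics/c12.png",cv2.resize(p[110:218,216:360],(800,600),interpolation=cv2.INTER_CUBIC))
rows([arm(x,.017,z=.060) for x in (-47,-53,-57,-61,-65)])
E
```

```text
6.025 [ 0.649  -0.048   0.0603] yaw -137.2 F [ 1.4 -0.3 -0.4] q [ 10.  31.  -6.   0. -53.  33.] 0.01
[0.03, 0.01, 0.0, -0.02, -0.0, 0.0]
[0.03, 0.68, -0.14, 0.58, -0.0, 0.0]
[0.03, 1.13, -0.2, 0.98, -0.0, 0.0]
[0.03, 1.58, -0.23, 1.38, -0.0, 0.0]
[0.03, 2.04, -0.22, 1.78, -0.0, 0.0]
```

View pics/c11.png

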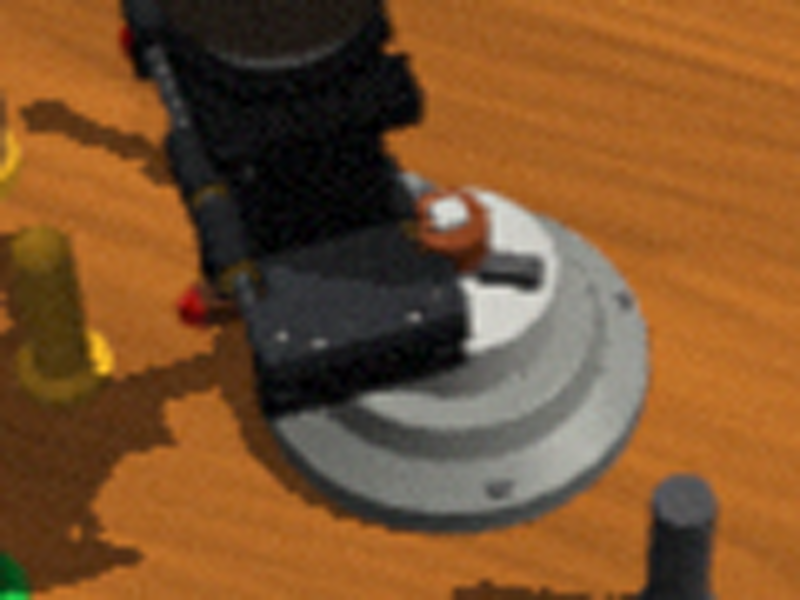

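View pics/c12.png

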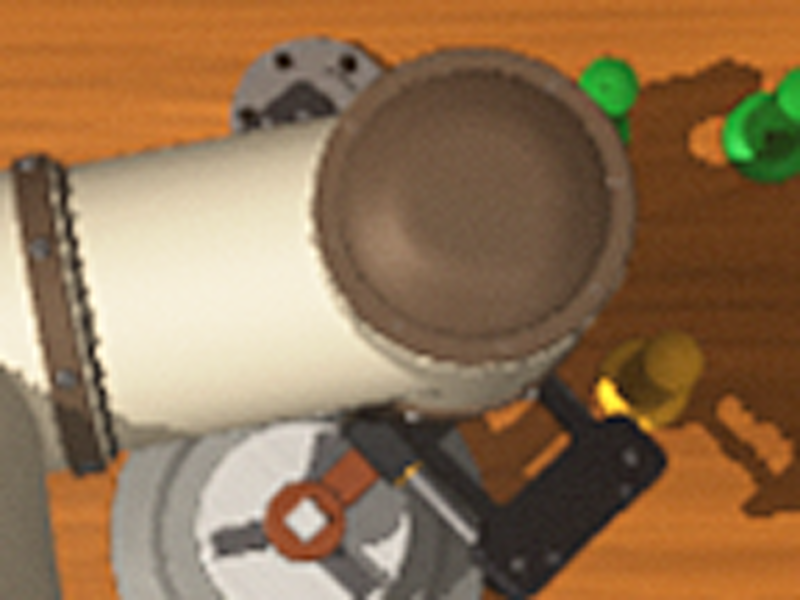

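```bash
python3 - <<'E'
from h import *
print(ang(180+179/6.667,135+310/6.667))
E
```

```text
(array([ 0.666 , -0.0915]), np.float64(-44.9), np.float64(0.1091))
```

play_rows(
  plan=[
    [[0, 0.35, -0.07, 0.3, 0, 0], [0, 0.7, -0.15, 0.6, 0, 0], [0, 1.0, -0.2, 0.9, 0, 0], [0, 1.4, -0.2, 1.2, 0, 0], [0, 1.4, -0.2, 1.2, 0, 0]],
  ],
)

```text
time_s: 6.65
tcp_pos: [0.6406, -0.0585, 0.0603]
ee_rot: [[0.002, -0.858, -0.513], [-0.0, -0.513, 0.858], [-1.0, -0.001, -0.001]]
wrist_force: [1.8, 0.6, 0.3]
gripper_width: 0.005
```

```bash
python3 - <<'E'
from h import *
p,d=r.capture("scene"); cv2.imwrite("pics/c13.png",cv2.resize(p[135:225,180:300],(800,600),interpolation=cv2.INTER_CUBIC))
p,d=r.capture("top"); cv2.imwrite("pics/c14.png",cv2.resize(p[110:218,216:360],(800,600),interpolation=cv2.INTER_CUBIC))
rows([arm(x,.017,z=.060) for x in (-61,-63,-65,-67,-69)])
E
```

```text
6.75 [ 0.6405 -0.0585  0.0601] yaw -149.2 F [2.8 0.1 0.9] q [  9.  31.  -7.   0. -52.  22.] 0.0
[0.01, 0.23, -0.08, 0.18, -0.0, 0.01]
[0.01, 0.46, -0.13, 0.38, -0.0, 0.01]
[0.01, 0.68, -0.17, 0.58, -0.0, 0.01]
[0.01, 0.9, -0.2, 0.78, -0.0, 0.01]
[0.01, 1.13, -0.23, 0.98, -0.0, 0.01]
```

View pics/c13.png

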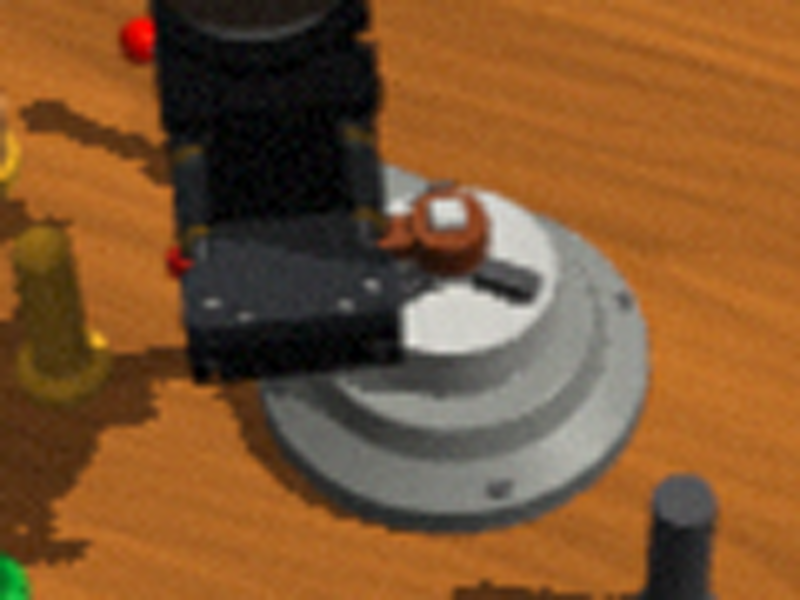

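View pics/c14.png

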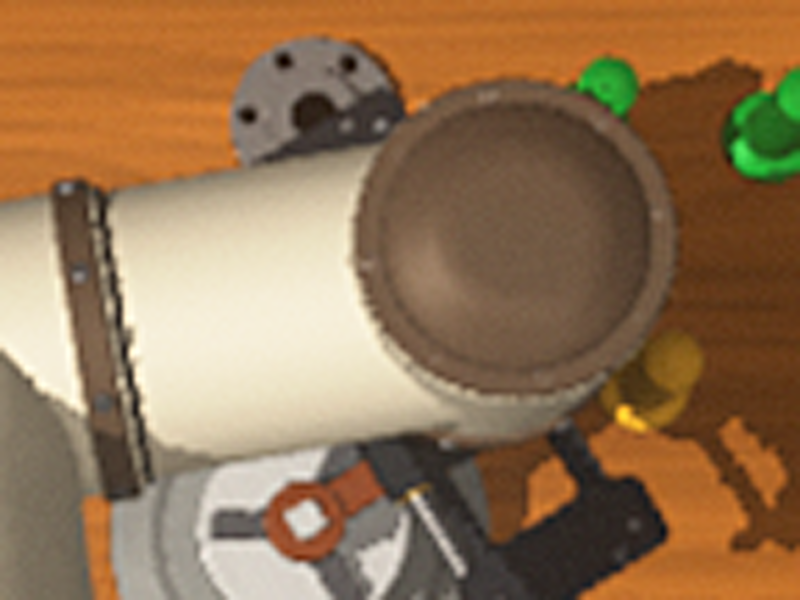

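```bash
python3 - <<'E'
from h import *
print(ang(180+166/6.667,135+264/6.667))
E
```

```text
(array([ 0.6481, -0.1062]), np.float64(-57.0), np.float64(0.1093))
```

play_rows(
  plan=[
    [[0, 0.2, -0.05, 0.2, 0, 0], [0, 0.4, -0.1, 0.4, 0, 0], [0, 0.55, -0.15, 0.5, 0, 0], [0, 0.55, -0.15, 0.5, 0, 0]],
  ],
)

```text
time_s: 7.25
tcp_pos: [0.6354, -0.0629, 0.0596]
ee_rot: [[-0.001, -0.901, -0.433], [0.0, -0.433, 0.901], [-1.0, 0.001, 0.0]]
wrist_force: [1.5, 0.4, 0.4]
gripper_width: 0.003
```

```bash
python3 - <<'E'
from h import *
rows([arm(x,.017,z=.060) for x in (-63,-65,-67)])
rows([arm(-65,.04,z=.060),arm(-65,.07,z=.17),arm(-65,.17,z=.17)])
E
```

```text
7.25 [ 0.6354 -0.0629  0.0596] yaw -154.3 F [1.5 0.4 0.4] q [  9.  30.  -8.  -0. -52.  17.] 0.0
[-0.04, -0.21, 0.01, -0.13, 0.0, -0.0]
[-0.04, 0.01, -0.05, 0.07, 0.0, -0.0]
[-0.04, 0.23, -0.11, 0.27, 0.0, -0.0]
7.25 [ 0.6354 -0.0629  0.0596] yaw -154.3 F [1.5 0.4 0.4] q [  9.  30.  -8.  -0. -52.  17.] 0.0
[-0.04, -2.29, -0.08, 0.07, 0.0, -0.0]
[-11.04, -5.28, -0.11, 0.07, 0.0, -0.0]
[-11.05, -15.28, -0.22, 0.07, 0.0, -0.0]
```

play_rows(
  plan=[
    [[0, -1.5, 0, 0, 0, 0], [-2, -2.3, 0, 0, 0, 0], [-6, -4, 0, 0, 0, 0], [-11, -7, 0, 0, 0, 0], [-11, -12, 0, 0, 0, 0]],
  ],
)

```text
time_s: 7.88
tcp_pos: [0.7473, -0.0107, 0.1768]
ee_rot: [[0.01, -0.901, -0.433], [0.0, -0.433, 0.901], [-1.0, -0.009, -0.004]]
wrist_force: [1.1, 0.3, 0.5]
gripper_width: 0.008
```

```bash
python3 - <<'E'
from h import *
p,d=r.capture("scene"); cv2.imwrite("pics/c15.png",cv2.resize(p[125:230,170:310],(800,600),interpolation=cv2.INTER_CUBIC))
p,d=r.capture("top"); cv2.imwrite("pics/c16.png",cv2.resize(p[110:245,216:396],(800,600),interpolation=cv2.INTER_CUBIC))
rows([])
E
```

```text
7.975 [ 0.7469 -0.0083  0.1678] yaw -154.2 F [ 0.2 -0.1 -1.5] q [ 12.  35.  18.  -0. -73.  14.] 0.01
```

View pics/c15.png

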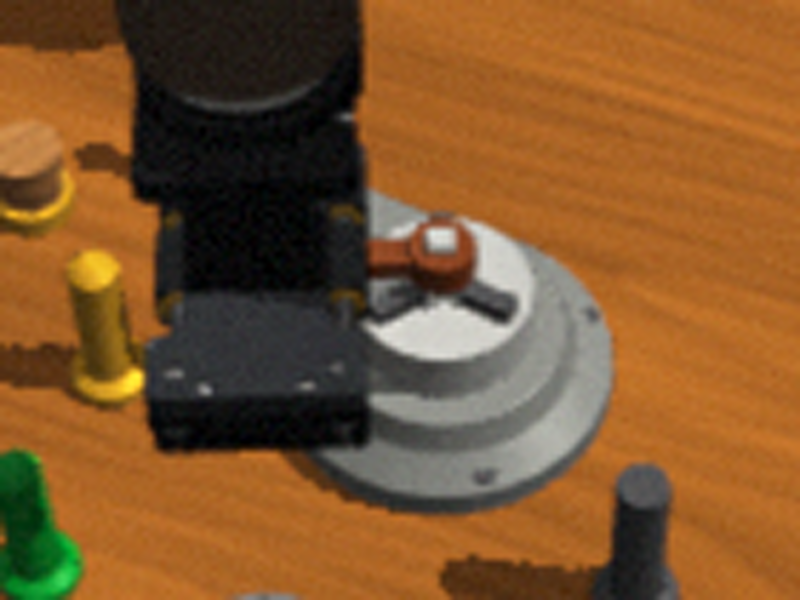

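View pics/c16.png

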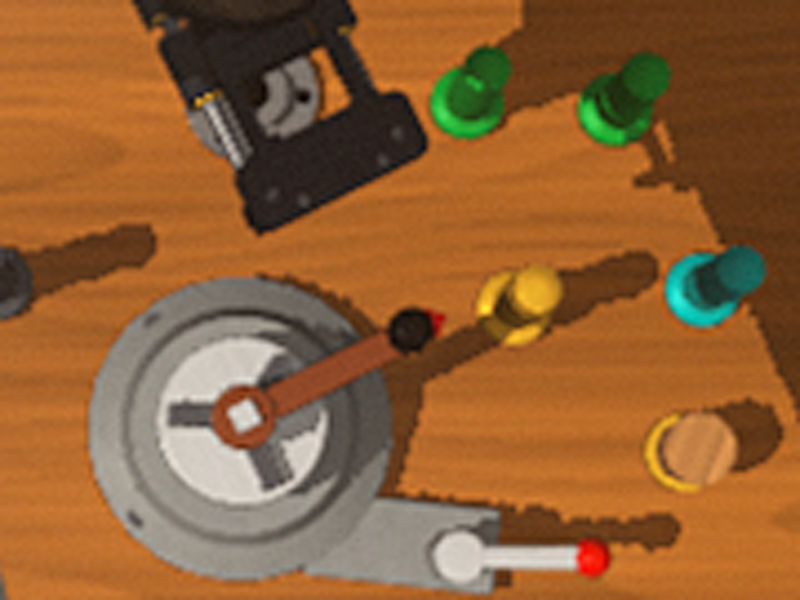

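```bash
python3 - <<'E'
from h import *
T=lambda u,v,z:ray_z("top",216+u/4.444,110+v/4.444,z)[:2]
h=T(243,414,.103);n=T(446,320,.092);b=T(538,287,.09)
am=T((286+277)/2,(409+381)/2,.098);am2=T((392+384)/2,(360+335)/2,.098)
an=lambda d:np.degrees(np.arctan2(d[1],d[0])).round(1)
print(h,n,b,an(n-h),an(am2-am),an(b-h),an(am2-h),np.linalg.norm(n-h))
f=T(515,309,.01);print(f)
E
```

```text
[ 0.59370507 -0.01356462] [ 0.63899539 -0.11361324] [ 0.65480081 -0.15923199] -65.6 -66.8 -67.2 -66.0 0.10982231246416918
[ 0.65365953 -0.160526  ]
```

The nose at (446,320) points at the brass post. Arm bearing is about -66°, the post bears about -67°, a miss of roughly 2–4 mm. The lever hasn't been pushed. Next is the lock lever.

```bash
cat >> h.py <<'E'
PV=np.array([.5243,-.1205])
def lev(th,off,rad=.042,z=.020):
    a=np.radians(th); u=np.array([np.cos(a),np.sin(a)]); t=np.array([-u[1],u[0]])
    return np.r_[PV+rad*u-off*t,z],th
E
python3 - <<'E'
from h import *
T=lambda u,v,z:ray_z("top",216+u/4.444,110+v/4.444,z)[:2]
print(T(461,556,.063),T(593,558,.056))
rows([(lev(-91,.045,z=.168))])
E
```

```text
[ 0.52424919 -0.12165839] [ 0.52235098 -0.18840503]
7.975 [ 0.7469 -0.0083  0.1678] yaw -154.2 F [ 0.2 -0.1 -1.5] q [ 12.  35.  18.  -0. -73.  14.] 0.01
[-0.02, 30.84, -2.15, -6.32, 0.0, 0.0]
```

play_rows(
  plan=[
    [[0, 4.5, -0.3, -0.9, 0, 0], [0, 9, -0.6, -1.8, 0, 0], [0, 13.5, -0.9, -2.7, 0, 0], [0, 18, -1.2, -3.6, 0, 0], [0, 22.5, -1.5, -4.5, 0, 0]],
  ],
)

```text
time_s: 8.6
tcp_pos: [0.5454, -0.1224, 0.1689]
ee_rot: [[-0.003, -0.326, -0.945], [-0.0, -0.945, 0.326], [-1.0, 0.001, 0.003]]
wrist_force: [0.5, -0.2, 1.1]
gripper_width: -0.001
```

```bash
python3 - <<'E'
from h import *
rows([(lev(-91,.045,z=.168))])
E
```

```text
8.6 [ 0.5454 -0.1224  0.1689] yaw -109.0 F [ 0.5 -0.2  1.1] q [  4.  17. -12.  -0. -61.  67.] -0.0
[0.11, 5.9, 5.04, -1.8, 0.02, -0.0]
```

play_rows(
  plan=[
    [[0, 3, 2.5, -0.9, 0, 0], [0, 5.8, 4.9, -1.8, 0, 0], [0, 5.8, 4.9, -1.8, 0, 0], [0, 5.8, 4.9, -1.8, 0, 0]],
  ],
)

```text
time_s: 9.1
tcp_pos: [0.4824, -0.1603, 0.1696]
ee_rot: [[-0.0, -0.024, -1.0], [-0.0, -1.0, 0.024], [-1.0, 0.0, 0.0]]
wrist_force: [0.1, 0.0, 0.8]
gripper_width: 0.003
```

```bash
python3 - <<'E'
from h import *
p,d=r.capture("top"); cv2.imwrite("pics/c17.png",cv2.resize(p[120:255,216:396],(800,600),interpolation=cv2.INTER_CUBIC))
rows([lev(-91,.045,z=.168),lev(-91,.045,z=.02)])
E
```

```text
9.15 [ 0.4828 -0.16    0.1695] yaw -91.4 F [-0.1  0.4  0.3] q [ -0.  12. -18.   0. -59.  89.] 0.0
[0.15, 0.18, 0.42, -0.04, 0.0, -0.0]
[14.95, 0.18, 0.41, -0.04, 0.0, -0.0]
```

View pics/c17.png

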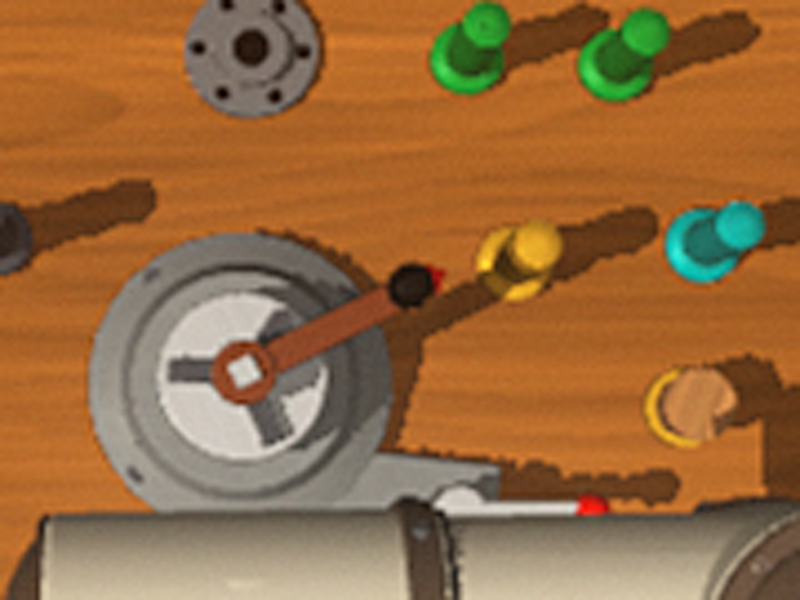

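```bash
python3 - <<'E'
from h import *
p,d=r.capture("top"); f,cx,cy,R,t,_=cal("top")
for u,v in((216+200/4.444,120+560/4.444),(216+600/4.444,120+560/4.444),(385,250),(230,255),(250,237)):
  u,v=int(u),int(v);D=d[v,u];print(u,v,((np.array([(u-cx)/f*D,(v-cy)/f*D,D])-t)@R).round(3))
E
```

```text
261 246 [0.513 0.01  0.531]
351 246 [ 0.511 -0.098  0.529]
385 250 [ 0.507 -0.133  0.55 ]
230 255 [0.503 0.047 0.537]
250 237 [0.524 0.023 0.517]
```

play_rows(
  plan=[
    [[4, 0.2, 0.4, 0, 0, 0], [8, 0.2, 0.4, 0, 0, 0], [12, 0.2, 0.4, 0, 0, 0], [14.9, 0.2, 0.4, 0, 0, 0], [14.9, 0.2, 0.4, 0, 0, 0]],
  ],
)

```text
time_s: 9.82
tcp_pos: [0.4769, -0.1617, 0.0184]
ee_rot: [[-0.006, -0.023, -1.0], [0.0, -1.0, 0.023], [-1.0, -0.0, 0.006]]
wrist_force: [-0.3, -1.3, -0.2]
gripper_width: 0.008
```

```bash
python3 - <<'E'
from h import *
p,d=r.capture("scene"); cv2.imwrite("pics/c18.png",cv2.resize(p[115:220,170:310],(800,600),interpolation=cv2.INTER_CUBIC))
rows([lev(-91,.016),lev(-83,.016),lev(-75,.016),lev(-67,.016)])
E
```

```text
9.875 [ 0.4785 -0.1619  0.0201] yaw -91.3 F [ 0.2  0.2 -0.9] q [ -0.  23. -29.   0. -38.  89.] 0.0
[0.0, -0.04, -2.91, -0.03, 0.01, -0.0]
[-0.0, 0.14, -3.51, -0.83, 0.01, -0.0]
[-0.0, 0.24, -4.13, -1.63, 0.01, 0.0]
[-0.0, 0.24, -4.76, -2.43, 0.01, 0.0]
```

View pics/c18.png

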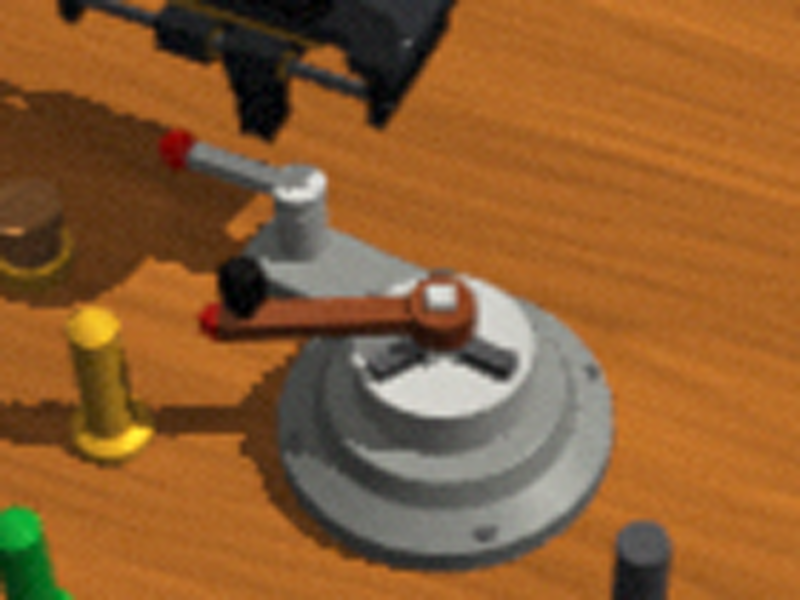

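The finger (262,135) is on the robot side of the lever, at the right height. Pushing.

play_rows(
  plan=[
    [[0, 0, -1.5, 0, 0, 0], [0, 0, -2.9, 0, 0, 0], [0, 0.1, -3.5, -0.8, 0, 0], [0, 0.2, -4.1, -1.6, 0, 0], [0, 0.2, -4.1, -1.6, 0, 0]],
  ],
)

```text
time_s: 10.5
tcp_pos: [0.52, -0.1653, 0.0214]
ee_rot: [[0.001, 0.251, -0.968], [-0.0, -0.968, -0.251], [-1.0, 0.0, -0.001]]
wrist_force: [-2.1, -0.4, 1.3]
gripper_width: 0.005
```

```bash
python3 - <<'E'
from h import *
print(ang(170+199/5.714,115+322/5.714))
p,d=r.capture("scene"); cv2.imwrite("pics/c19.png",cv2.resize(p[115:220,170:310],(800,600),interpolation=cv2.INTER_CUBIC))
rows([lev(x,.016) for x in(-75,-68,-61,-54,-47,-43)])
E
```

```text
(array([ 0.6387, -0.1112]), np.float64(-62.6), np.float64(0.1089))
10.55 [ 0.52   -0.1653  0.0213] yaw -75.5 F [-0.7 -1.   0.1] q [ -1.  26. -23.   0. -41. 105.] 0.0
[0.13, -0.02, 0.03, -0.05, -0.01, -0.0]
[0.13, 0.14, -0.5, -0.75, -0.01, -0.0]
[0.13, 0.24, -1.04, -1.45, -0.01, -0.0]
[0.13, 0.27, -1.58, -2.15, -0.01, -0.0]
[0.14, 0.23, -2.13, -2.85, -0.01, -0.0]
[0.14, 0.17, -2.44, -3.25, -0.01, -0.0]
```

View pics/c19.png

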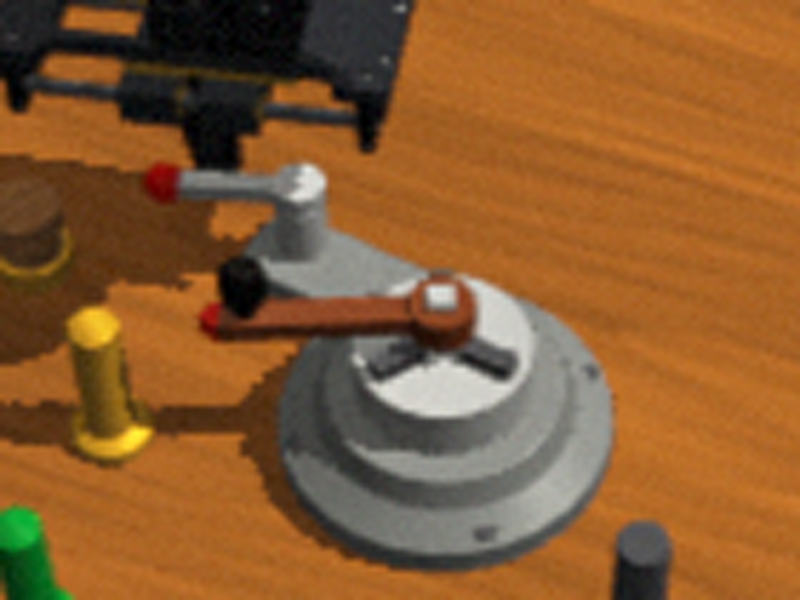

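```bash
python3 - <<'E'
from h import *
p,d=r.capture("top"); np.savez("pics/t20.npz",p=p,d=d)
cv2.imwrite("pics/c20.png",cv2.resize(p[160:220,255:345],(800,533),interpolation=cv2.INTER_CUBIC))
E
```

```text
(no output)
```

View pics/c20.png

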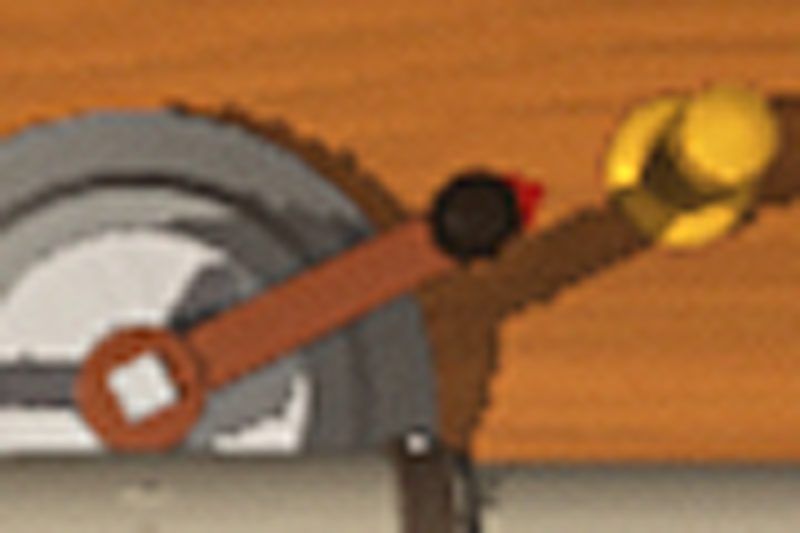

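```bash
python3 - <<'E'
from h import *
f,cx,cy,R,t,_=cal("top"); print("cam",-R.T@t)
k=800/90
# check modelled features: find theta, axis fit via projecting
T=lambda u,v,z:ray_z("top",255+u/k-.44,160+v/k-.44,z)[:2]
an=lambda d:np.degrees(np.arctan2(d[1],d[0])).round(1)
h1=T(142,387,.101)
for n,z in((T(541,194,.092),0),):
  print("hub",h1,"nose",n,an(n-h1),np.linalg.norm(n-h1))
k1=T(476,215,.130); print("knob",k1,an(k1-h1),np.linalg.norm(k1-h1))
e1=[T(205,318,.098),T(420,215,.098)];e2=[T(215,390,.098),T(450,260,.098)]; e2b=[T(215,390,.092),T(450,260,.092)]
print(an(e1[1]-e1[0]),an(e2[1]-e2[0]))
m=[(a+b)/2 for a,b in zip(e1,e2)]; print("mid",m,an(m[0]-h1),an(m[1]-h1))
for uv,z in(((730,136),.092),((730,136),.085),((685,172),.004)):
  b=T(*uv,z); print("post",b,an(b-h1),np.linalg.norm(b-h1))
E
```

```text
cam [0.52540942 0.01234669 1.08703991]
hub [ 0.593981   -0.01330814] nose [ 0.64038288 -0.11161895] -64.7 0.10871131667336156
knob [ 0.63126255 -0.0915356 ] -64.5 0.08665708030231503
-65.2 -61.9
mid [array([ 0.60195641, -0.02995504]), array([ 0.62946898, -0.08495363])] -64.4 -63.6
post [ 0.65394457 -0.1580529 ] -67.5 0.15667378387099548
post [ 0.6548488  -0.15925164] -67.4 0.15812777914377085
post [ 0.65586086 -0.1609099 ] -67.3 0.160048113461808
```

The zoomed picture gives the arm about -64.5° and the post about -67.4°, an 8 mm miss. That's inside 12 mm but too close to the limit, and the earlier estimate disagreed. There's plenty of time, so I'll put the lever back below 0.3 rad, trim the crank by about 3°, then lock again.

```bash
python3 - <<'E'
from h import *
rows([lev(-75,-.042,rad=.064,z=.1),lev(-75,-.042,rad=.064,z=.028),lev(-75,-.02,rad=.064,z=.028),lev(-83,-.02,rad=.064,z=.028),lev(-91,-.02,rad=.064,z=.028)])
E
```

```text
10.6 [ 0.52   -0.1653  0.0213] yaw -75.5 F [-1.8 -0.3  0.6] q [ -1.  26. -23.   0. -41. 105.] -0.0
[-7.86, 2.15, -5.8, -0.05, -0.01, -0.0]
[-0.66, 2.14, -5.79, -0.05, -0.01, -0.0]
[-0.66, 2.16, -3.59, -0.05, -0.01, -0.0]
[-0.67, 2.38, -2.68, 0.75, -0.01, -0.0]
[-0.67, 2.48, -1.75, 1.55, -0.01, -0.0]
```

play_rows(
  plan=[
    [[-2, 0, 1.5, 0, 0, 0], [-6.5, 0, 1.5, 0, 0, 0], [-9, 0.8, -1.0, 0, 0, 0], [-9, 2.2, -5.8, 0, 0, 0], [-9, 2.2, -5.8, 0, 0, 0]],
  ],
)

```text
time_s: 11.22
tcp_pos: [0.5846, -0.1716, 0.1111]
ee_rot: [[0.004, 0.252, -0.968], [-0.0, -0.968, -0.252], [-1.0, 0.001, -0.004]]
wrist_force: [-0.0, 0.3, -0.3]
gripper_width: 0.004
```

```bash
python3 - <<'E'
from h import *
rows([lev(-75,-.042,rad=.064,z=.1),lev(-75,-.042,rad=.064,z=.028),lev(-75,-.02,rad=.064,z=.028),lev(-83,-.02,rad=.064,z=.028),lev(-91,-.02,rad=.064,z=.028)])
E
```

```text
11.225 [ 0.5846 -0.1716  0.1111] yaw -75.4 F [-0.   0.3 -0.3] q [ -1.  25.  -9.   0. -56. 106.] 0.0
[1.11, -0.1, 0.31, -0.04, -0.02, -0.01]
[8.31, -0.11, 0.34, -0.04, -0.02, -0.01]
[8.3, -0.09, 2.54, -0.04, -0.02, -0.01]
[8.29, 0.13, 3.45, 0.76, -0.02, -0.01]
[8.29, 0.22, 4.38, 1.56, -0.02, -0.0]
```

play_rows(
  plan=[
    [[4, 0, 0, 0, 0, 0], [8.2, 0, 0.3, 0, 0, 0], [8.2, 0, 1.5, 0, 0, 0], [8.2, 0, 2.5, 0, 0, 0], [8.2, 0.1, 3.5, 0.7, 0, 0]],
  ],
)

```text
time_s: 11.85
tcp_pos: [0.5492, -0.1821, 0.0315]
ee_rot: [[0.007, 0.131, -0.991], [-0.001, -0.991, -0.131], [-1.0, 0.002, -0.007]]
wrist_force: [3.1, -0.5, -1.2]
gripper_width: 0.007
```

```bash
python3 - <<'E'
from h import *
rows([lev(x,-.02,rad=.064,z=.028) for x in (-85,-89,-93)])
p,d=r.capture("scene"); cv2.imwrite("pics/c21.png",cv2.resize(p[115:220,170:310],(800,600),interpolation=cv2.INTER_CUBIC))
E
```

```text
11.85 [ 0.5492 -0.1821  0.0315] yaw -82.5 F [ 3.1 -0.5 -1.2] q [ -2.  27. -18.   0. -44. 100.] 0.01
[0.35, 0.04, -0.05, 0.25, -0.04, -0.01]
[0.35, 0.15, 0.4, 0.65, -0.04, -0.01]
[0.34, 0.22, 0.87, 1.05, -0.04, -0.01]
```

View pics/c21.png

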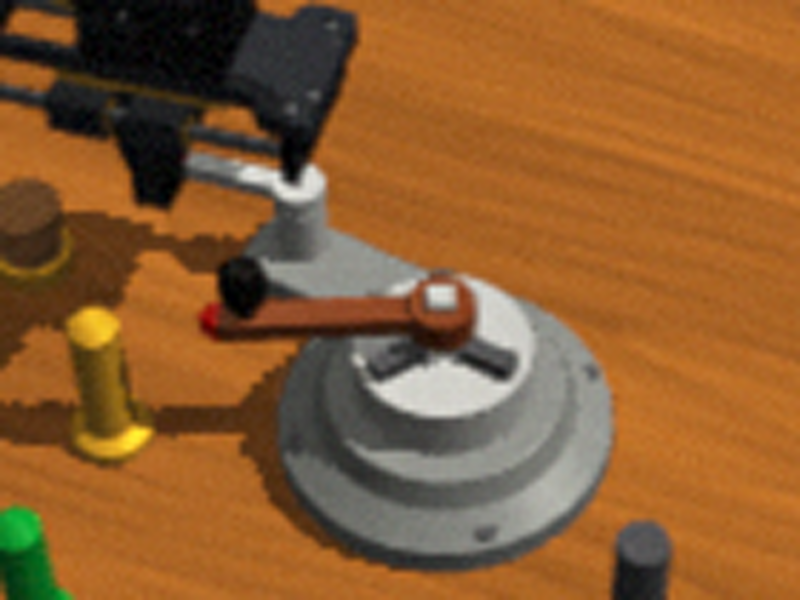

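The lever is swinging back, and the finger sits in front of the ball at about (155,170). A little more, then away.

play_rows(
  plan=[
    [[0.3, 0.1, 0.4, 0.4, 0, 0], [0.3, 0.2, 0.8, 0.8, 0, 0], [0.3, 0.2, 0.8, 0.8, 0, 0], [0.3, 0.2, -0.8, 0.8, 0, 0], [-5, 0.2, -1.5, 0.8, 0, 0]],
  ],
)

```text
time_s: 12.52
tcp_pos: [0.5604, -0.1809, 0.0755]
ee_rot: [[-0.01, -0.005, -1.0], [0.001, -1.0, 0.005], [-1.0, -0.001, 0.01]]
wrist_force: [0.5, 0.3, 0.2]
gripper_width: 0.007
```

```bash
python3 - <<'E'
from h import *
rows([arm(-64,.03,z=.17),arm(-64,.05,z=.17)])
p,d=r.capture("top"); cv2.imwrite("pics/c22.png",cv2.resize(p[120:255,216:396],(800,600),interpolation=cv2.INTER_CUBIC))
E
```

```text
12.525 [ 0.5604 -0.1809  0.0755] yaw -90.3 F [0.5 0.3 0.2] q [ -2.  26. -14.  -0. -51.  92.] 0.01
[-9.52, -12.45, -8.61, 6.37, 0.05, -0.03]
[-9.53, -13.33, -10.4, 6.37, 0.05, -0.03]
```

View pics/c22.png

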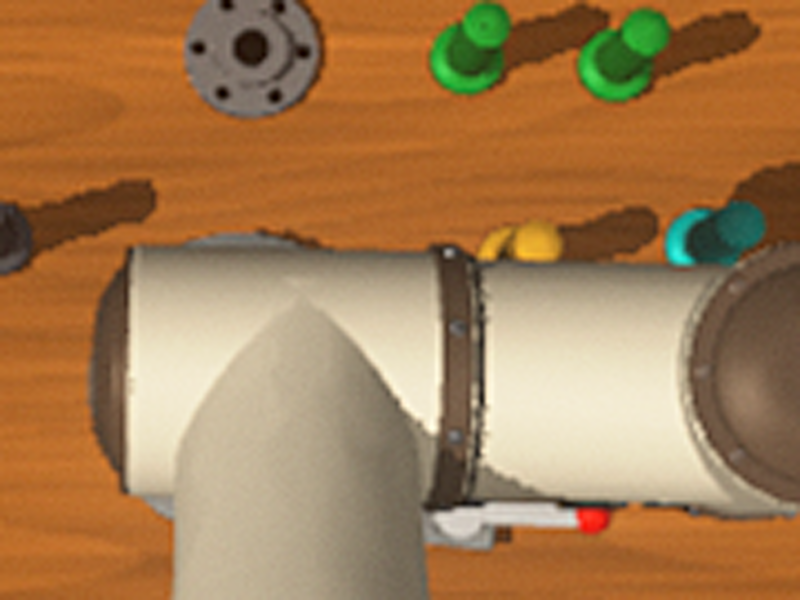

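The lever is back to open, with the ball at (592,518). Now back to the crank's left side.

play_rows(
  plan=[
    [[-5, 0, 0, 0.8, 0, 0], [-9, -2.5, -1.5, 1.8, 0, 0], [-9.5, -6, -4, 2.8, 0, 0], [-9.5, -9.5, -7, 3.8, 0, 0], [-9.5, -12.9, -9.8, 4.8, 0, 0]],
  ],
)

```text
time_s: 13.2
tcp_pos: [0.6627, -0.0515, 0.1743]
ee_rot: [[0.001, -0.75, -0.662], [0.0, -0.662, 0.75], [-1.0, -0.001, -0.001]]
wrist_force: [0.5, -0.6, 0.6]
gripper_width: 0.004
```

```bash
python3 - <<'E'
from h import *
rows([arm(-64,.045,z=.17),arm(-64,.045,z=.06)])
E
```

```text
13.2 [ 0.6627 -0.0515  0.1743] yaw -138.6 F [ 0.5 -0.6  0.6] q [  9.  27.   4.  -0. -67.  32.] 0.0
[0.43, 0.01, 0.16, 1.54, -0.0, 0.01]
[11.43, 0.02, 0.17, 1.54, -0.0, 0.01]
```

play_rows(
  plan=[
    [[0, 0, 0.2, 0.8, 0, 0], [3, 0, 0.2, 1.5, 0, 0], [7, 0, 0.2, 1.5, 0, 0], [11.4, 0, 0.2, 1.5, 0, 0], [11.4, 0, 0.2, 1.5, 0, 0]],
  ],
)

```text
time_s: 13.82
tcp_pos: [0.6573, -0.0515, 0.0559]
ee_rot: [[-0.009, -0.893, -0.449], [-0.001, -0.449, 0.893], [-1.0, 0.008, 0.003]]
wrist_force: [-0.4, 0.3, -1.0]
gripper_width: 0.004
```

```bash
python3 - <<'E'
from h import *
p,d=r.capture("scene"); cv2.imwrite("pics/c23.png",cv2.resize(p[125:230,170:310],(800,600),interpolation=cv2.INTER_CUBIC))
rows([arm(a,.017,z=.06) for a in (-62,-64,-65,-66,-67,-68,-69)])
E
```

```text
13.875 [ 0.6597 -0.0516  0.0589] yaw -153.3 F [ 0.7 -0.4  1. ] q [ 10.  32.  -4.   0. -54.  17.] 0.01
[-0.1, 2.36, 0.12, -0.13, 0.0, -0.02]
[-0.1, 2.58, 0.06, 0.07, 0.0, -0.02]
[-0.1, 2.69, 0.03, 0.17, 0.0, -0.02]
[-0.1, 2.8, 0.01, 0.27, 0.0, -0.02]
[-0.1, 2.91, -0.02, 0.37, 0.0, -0.02]
[-0.1, 3.03, -0.04, 0.47, 0.0, -0.02]
[-0.1, 3.14, -0.06, 0.57, 0.0, -0.02]
```

View pics/c23.png

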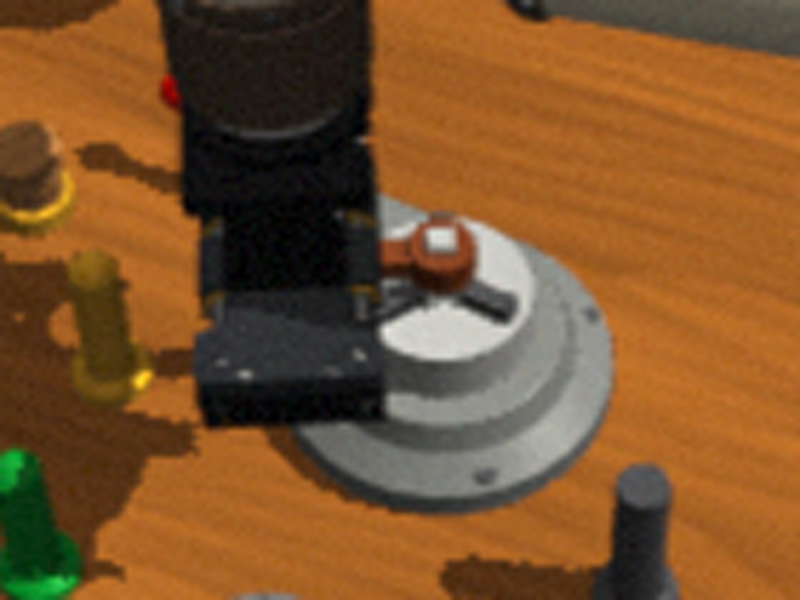

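play_rows(
  plan=[
    [[0, 1.2, 0, 0.2, 0, 0], [0, 2.2, 0, 0.4, 0, 0], [0, 2.7, 0, 0.5, 0, 0], [0, 3.0, 0, 0.5, 0, 0], [0, 3.0, 0, 0.5, 0, 0]],
  ],
)

```text
time_s: 14.5
tcp_pos: [0.6337, -0.0651, 0.0606]
ee_rot: [[0.002, -0.929, -0.37], [0.0, -0.37, 0.929], [-1.0, -0.002, -0.001]]
wrist_force: [1.5, -0.0, 1.3]
gripper_width: 0.003
```

```bash
python3 - <<'E'
from h import *
rows([arm(a,.017,z=.06) for a in (-66,-67,-68,-69)])
E
```

```text
14.5 [ 0.6337 -0.0651  0.0606] yaw -158.3 F [ 1.5 -0.   1.3] q [  9.  30.  -8.   0. -52.  13.] 0.0
[0.06, -0.12, 0.06, -0.23, -0.0, 0.01]
[0.06, -0.02, 0.02, -0.13, -0.0, 0.01]
[0.06, 0.09, -0.01, -0.03, -0.0, 0.01]
[0.06, 0.2, -0.04, 0.07, -0.0, 0.01]
```

play_rows(
  plan=[
    [[0, 0.1, 0, 0, 0, 0], [0, 0.1, 0, 0, 0, 0], [0, -1.5, 0, 0, 0, 0], [0, -2.5, 0, 0, 0, 0]],
  ],
)

```text
time_s: 15.0
tcp_pos: [0.6557, -0.0558, 0.059]
ee_rot: [[-0.003, -0.929, -0.369], [-0.0, -0.369, 0.929], [-1.0, 0.002, 0.001]]
wrist_force: [0.2, 0.5, 0.3]
gripper_width: 0.008
```

play_rows(
  plan=[
    [[-4, -1, 0, 0, 0, 0], [-9, -3, 0, 0, 0, 0], [-11, -6, 0, 0, 0, 0], [-11, -10, 0, 0, 0, 0], [-11, -10, 0, 0, 0, 0]],
  ],
)

```text
time_s: 15.62
tcp_pos: [0.7499, -0.0178, 0.1674]
ee_rot: [[-0.003, -0.929, -0.37], [0.0, -0.37, 0.929], [-1.0, 0.003, 0.001]]
wrist_force: [-2.0, 0.1, -1.5]
gripper_width: 0.007
```

```bash
python3 - <<'E'
from h import *
ps=[r.capture("top")[0].astype(float) for _ in range(4)]; p=np.mean(ps,0).astype(np.uint8); np.savez("pics/t24.npz",p=p)
cv2.imwrite("pics/c24.png",cv2.resize(p[160:227,255:345],(800,596),interpolation=cv2.INTER_CUBIC))
rows([])
E
```

```text
15.825 [ 0.7482 -0.0193  0.1693] yaw -158.3 F [-0.1  0.6 -0.1] q [ 11.  36.  19.  -0. -73.  11.] 0.0
```

View pics/c24.png

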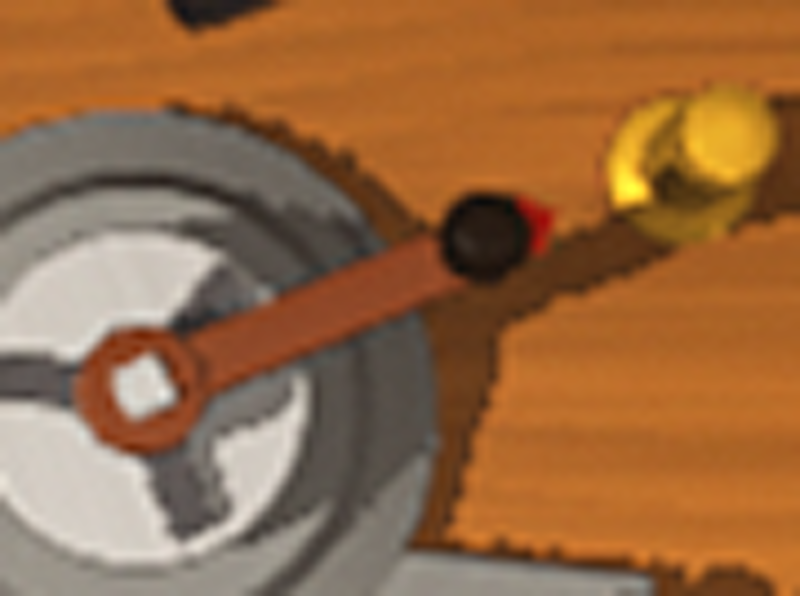

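```bash
python3 - <<'E'
from h import *
k=800/90
T=lambda u,v,z:ray_z("top",255+u/k-.44,160+v/k-.44,z)[:2]
an=lambda d:np.degrees(np.arctan2(d[1],d[0])).round(1)
h=T(142,390,.101)
for n in(T(552,219,.092),T(488,236,.130)): print(n,an(n-h),np.linalg.norm(n-h))
m0=T((205+215)/2,(333+390)/2,.098); m1=T((430+462)/2,(235+292)/2,.098); print(an(m1-m0),an(m1-h))
for b in(T(730,136,.09),T(685,172,.004)): print(b,an(b-h))
E
```

```text
[ 0.63421048 -0.11413812] -67.9 0.10884097413967997
[ 0.62626955 -0.0942242 ] -67.8 0.08740269326057319
-68.2 -68.1
[ 0.65420292 -0.1583954 ] -67.2
[ 0.65586086 -0.1609099 ] -67.0
```

The arm is now at about -67.9° and the post at -67.1°, a miss of about 2 mm. The crank is at rest and the lever is open. Now lock.

```bash
python3 - <<'E'
from h import *
rows([(lev(-93,.045,z=.168))])
E
```

```text
15.825 [ 0.7482 -0.0193  0.1693] yaw -158.3 F [-0.1  0.6 -0.1] q [ 11.  36.  19.  -0. -73.  11.] 0.0
[0.18, 30.38, -3.08, -6.53, 0.01, -0.01]
```

play_rows(
  plan=[
    [[0, 4.5, -0.4, -0.95, 0, 0], [0, 9, -0.9, -1.9, 0, 0], [0, 13.5, -1.3, -2.8, 0, 0], [0, 18, -1.8, -3.7, 0, 0], [0, 22.5, -2.2, -4.6, 0, 0]],
  ],
)

```text
time_s: 16.45
tcp_pos: [0.5458, -0.1235, 0.1703]
ee_rot: [[0.0, -0.375, -0.927], [-0.0, -0.927, 0.375], [-1.0, 0.0, -0.0]]
wrist_force: [0.7, -0.4, -0.2]
gripper_width: 0.008
```

```bash
python3 - <<'E'
from h import *
rows([(lev(-93,.045,z=.168))])
E
```

```text
16.45 [ 0.5458 -0.1235  0.1703] yaw -112.1 F [ 0.7 -0.4 -0.2] q [  4.  17. -12.   0. -61.  64.] 0.01
[0.23, 5.97, 4.99, -1.91, -0.0, -0.0]
```

play_rows(
  plan=[
    [[0, 3, 2.5, -0.9, 0, 0], [0, 6, 5.2, -1.9, 0, 0], [0, 6, 5.2, -1.9, 0, 0], [0, 6, 5.2, -1.9, 0, 0]],
  ],
)

```text
time_s: 16.95
tcp_pos: [0.4774, -0.1584, 0.1705]
ee_rot: [[0.002, -0.059, -0.998], [-0.0, -0.998, 0.059], [-1.0, 0.0, -0.002]]
wrist_force: [0.7, 0.2, 0.0]
gripper_width: 0.006
```

```bash
python3 - <<'E'
from h import *
rows([(lev(-93,.045,z=.168)),lev(-93,.045)])
E
```

```text
16.95 [ 0.4774 -0.1584  0.1705] yaw -93.4 F [0.7 0.2 0. ] q [  0.  12. -19.   0. -59.  86.] 0.01
[0.25, 0.17, 0.02, -0.04, -0.01, -0.0]
[15.05, 0.17, 0.04, -0.04, -0.01, -0.0]
```

play_rows(
  plan=[
    [[4, 0.2, 0, 0, 0, 0], [8, 0.2, 0, 0, 0, 0], [12, 0.2, 0, 0, 0, 0], [15, 0.2, 0, 0, 0, 0], [15, 0.2, 0, 0, 0, 0]],
  ],
)

```text
time_s: 17.58
tcp_pos: [0.4761, -0.1598, 0.0176]
ee_rot: [[-0.006, -0.058, -0.998], [0.0, -0.998, 0.058], [-1.0, 0.0, 0.006]]
wrist_force: [-0.7, -0.1, 0.4]
gripper_width: 0.009
```

```bash
python3 - <<'E'
from h import *
rows([lev(x,.016) for x in(-93,-86,-79,-72,-65)])
E
```

```text
17.575 [ 0.4761 -0.1598  0.0176] yaw -93.3 F [-0.7 -0.1  0.4] q [ -0.  23. -29.  -0. -38.  87.] 0.01
[-0.26, 0.01, -3.01, -0.03, 0.03, -0.0]
[-0.26, 0.17, -3.53, -0.73, 0.03, 0.0]
[-0.27, 0.26, -4.07, -1.43, 0.03, 0.0]
[-0.27, 0.29, -4.62, -2.13, 0.03, 0.0]
[-0.27, 0.25, -5.17, -2.83, 0.03, 0.01]
```

play_rows(
  plan=[
    [[0, 0, -2.0, 0, 0, 0], [0, 0.2, -3.3, -0.5, 0, 0], [0, 0.25, -4.0, -1.4, 0, 0], [0, 0.3, -4.6, -2.1, 0, 0], [0, 0.25, -5.1, -2.8, 0, 0]],
  ],
)

```text
time_s: 18.2
tcp_pos: [0.5275, -0.1658, 0.0209]
ee_rot: [[-0.002, 0.421, -0.907], [-0.0, -0.907, -0.421], [-1.0, -0.001, 0.002]]
wrist_force: [-3.1, -1.0, 1.6]
gripper_width: 0.009
```

```bash
python3 - <<'E'
from h import *
rows([lev(x,.016) for x in(-65,-60,-55,-50,-45,-42)])
p,d=r.capture("scene"); cv2.imwrite("pics/c25.png",cv2.resize(p[115:220,170:310],(800,600),interpolation=cv2.INTER_CUBIC))
E
```

```text
18.2 [ 0.5275 -0.1658  0.0209] yaw -65.1 F [-3.1 -1.   1.6] q [ -1.  26. -22.   0. -41. 116.] 0.01
[0.09, -0.04, -0.02, -0.01, 0.01, 0.0]
[0.09, 0.08, -0.39, -0.51, 0.01, 0.0]
[0.09, 0.17, -0.77, -1.01, 0.01, 0.0]
[0.09, 0.23, -1.16, -1.51, 0.01, 0.0]
[0.09, 0.25, -1.55, -2.01, 0.01, 0.0]
[0.09, 0.25, -1.79, -2.31, 0.01, 0.0]
```

View pics/c25.png

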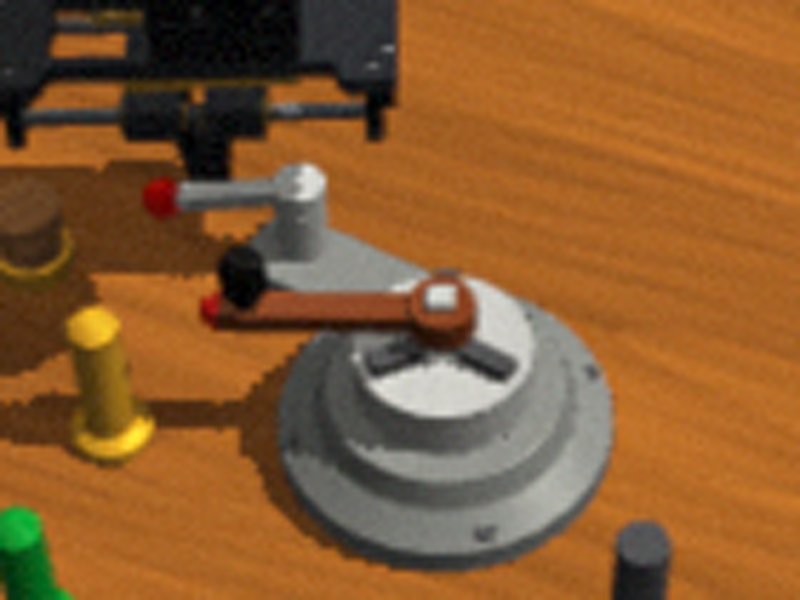

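play_rows(
  plan=[
    [[0, 0.1, -0.4, -0.5, 0, 0], [0, 0.2, -0.8, -1.0, 0, 0], [0, 0.25, -1.2, -1.5, 0, 0], [0, 0.25, -1.35, -1.7, 0, 0], [0, 0.25, -1.35, -1.7, 0, 0]],
  ],
)

```text
time_s: 18.88
tcp_pos: [0.5409, -0.1626, 0.0205]
ee_rot: [[-0.001, 0.664, -0.748], [-0.0, -0.748, -0.664], [-1.0, 0.0, 0.001]]
wrist_force: [-3.8, -2.8, 2.6]
gripper_width: 0.007
```

```bash
python3 - <<'E'
from h import *
rows([lev(x,.016) for x in(-47,-45,-43,-41)])
p,d=r.capture("scene"); cv2.imwrite("pics/c26.png",cv2.resize(p[115:220,170:310],(800,600),interpolation=cv2.INTER_CUBIC))
E
```

```text
18.875 [ 0.5409 -0.1626  0.0205] yaw -48.4 F [-3.8 -2.8  2.6] q [ -0.  27. -21.   0. -42. 132.] 0.01
[0.05, -0.02, -0.06, -0.14, 0.0, 0.0]
[0.05, 0.03, -0.21, -0.34, 0.0, 0.0]
[0.05, 0.08, -0.36, -0.54, 0.0, 0.0]
[0.05, 0.12, -0.51, -0.74, 0.0, 0.0]
```

View pics/c26.png

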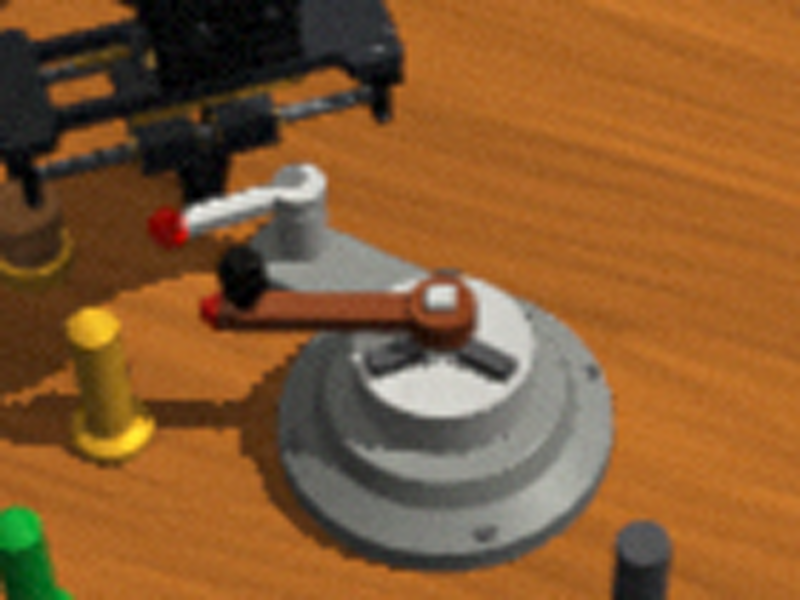

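play_rows(
  plan=[
    [[0, 0.05, -0.2, -0.2, 0, 0], [0, 0.1, -0.4, -0.4, 0, 0], [0, 0.1, -0.4, -0.4, 0, 0]],
  ],
)

```text
time_s: 19.3
tcp_pos: [0.5416, -0.1627, 0.0202]
ee_rot: [[-0.007, 0.714, -0.7], [-0.002, -0.7, -0.714], [-1.0, -0.003, 0.006]]
wrist_force: [-8.2, -11.0, 7.0]
gripper_width: 0.002
```

```bash
python3 - <<'E'
from h import *
b=ray_z("scene",170+168/5.714,115+228/5.714,.056);d=b[:2]-PV;print(b,np.degrees(np.arctan2(d[1],d[0])))
rows([lev(x,.016) for x in(-45,-43,-41,-39)])
p,d=r.capture("scene"); cv2.imwrite("pics/c27.png",cv2.resize(p[115:175,170:250],(800,600),interpolation=cv2.INTER_CUBIC))
E
```

```text
[ 0.56862874 -0.16731585  0.056     ] -46.563070947259185
19.3 [ 0.5416 -0.1627  0.0202] yaw -44.4 F [ -8.2 -11.    7. ] q [ -0.  28. -20.   0. -42. 136.] 0.0
[0.02, -0.01, -0.16, 0.06, 0.04, 0.02]
[0.01, 0.05, -0.31, -0.14, 0.04, 0.02]
[0.01, 0.1, -0.46, -0.34, 0.04, 0.02]
[0.01, 0.14, -0.61, -0.54, 0.04, 0.02]
```

View pics/c27.png

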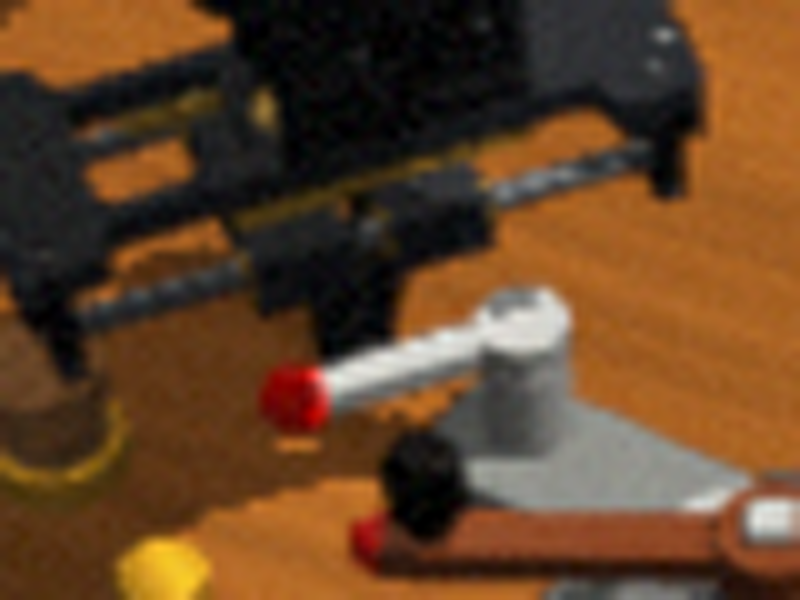

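The force jumped to about 15 N with no further motion, so the lever is at its stop (bearing about -46°, as predicted). Backing away.

play_rows(
  plan=[
    [[0, 0, 0, 0, 0, 0], [0, 0, 1.5, 0, 0, 0], [0, 0, 3.5, 0, 0, 0], [-4, 0, 5, 0, 0, 0], [-9, 0, 7, 0, 0, 0]],
  ],
)

```text
time_s: 19.98
tcp_pos: [0.4953, -0.2108, 0.1099]
ee_rot: [[-0.001, 0.715, -0.699], [0.001, -0.699, -0.715], [-1.0, -0.001, 0.0]]
wrist_force: [1.2, -0.0, -0.2]
gripper_width: 0.004
```

play_rows(
  plan=[
    [[-4, 0, 3, 0, 0, 0], [-7, 0, 6, 0, 0, 0], [-7, 0, 6, 0, 0, 0], [-7, 0, 6, 0, 0, 0]],
  ],
)

```text
time_s: 20.48
tcp_pos: [0.4539, -0.2532, 0.1791]
ee_rot: [[0.0, 0.715, -0.699], [0.001, -0.699, -0.715], [-1.0, -0.0, -0.001]]
wrist_force: [0.7, 0.1, -0.5]
gripper_width: 0.001
```

```bash
python3 - <<'E'
from h import *
p=np.mean([r.capture("top")[0].astype(float) for _ in range(2)],0).astype(np.uint8)
cv2.imwrite("pics/c28.png",cv2.resize(p[120:255,216:396],(800,600),interpolation=cv2.INTER_CUBIC))
p,d=r.capture("scene"); cv2.imwrite("pics/c29.png",cv2.resize(p[115:220,170:310],(800,600),interpolation=cv2.INTER_CUBIC))
rows([])
E
```

```text
20.625 [ 0.454  -0.2528  0.1784] yaw -44.3 F [-0.2 -0.  -0.2] q [-11.  13. -16.  -0. -61. 147.] 0.01
```

View pics/c28.png

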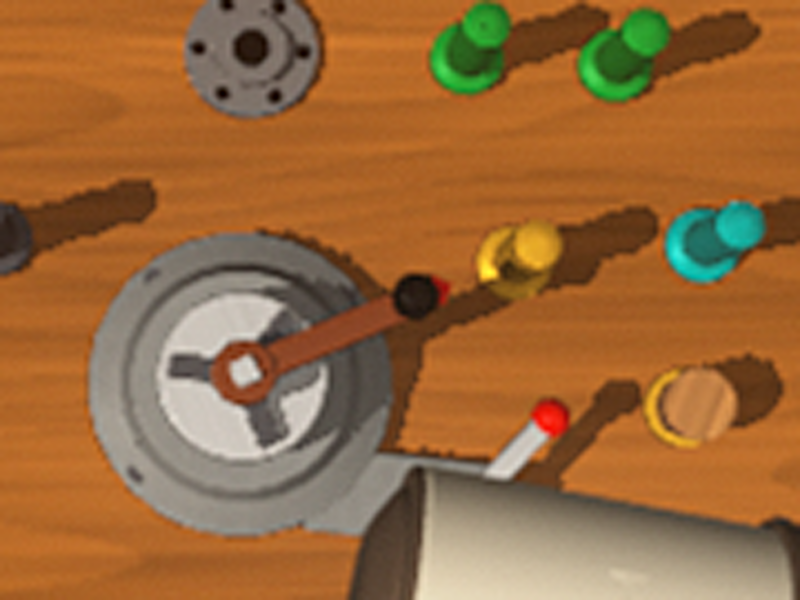

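View pics/c29.png

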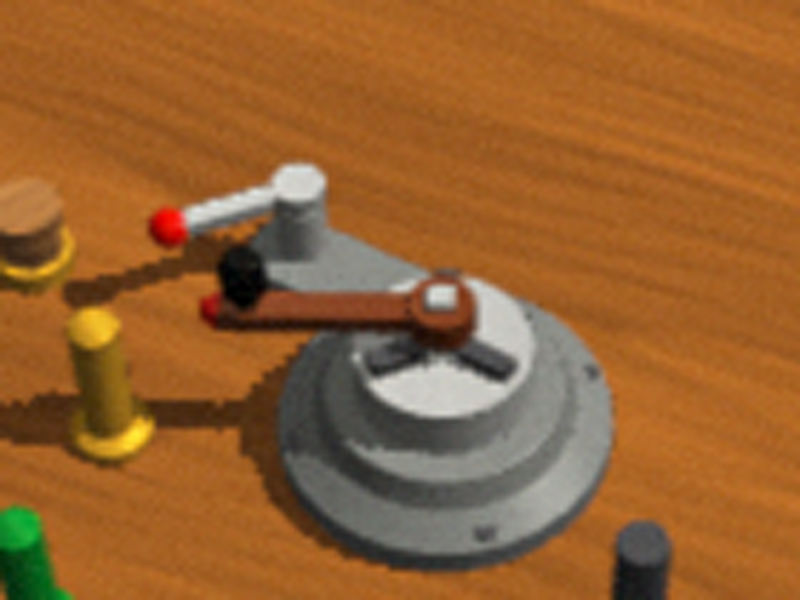

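The crank still points at the brass post, with the nose at (449,290) and the post at (538,245). The lever is at its stop with the ball at (551,418). The flange and stopper haven't moved, and the robot is clear.

```bash
python3 - <<'E'
from h import *
print(r.finish_job())
E
```

```text
the job is handed in; nothing more can be done
None
```

The job is handed in at about 20.6 s of the 58 s allowed. No verdict was reported, so the figures below are my own measurements.

- **Crank:** I pushed it round by its left side with the shut fingertips. The last detailed top-camera check put the arm at about -67.9° and the brass post at about -67.1°, a miss of roughly 2 mm at the post (limit 12 mm). The final pictures show it unchanged and still seated.
- **Lock lever:** I pushed it until the force rose to about 15 N with no further motion. Its bearing was about -46°, which matches where the stop should be.
- **Other parts:** The flange and stopper show no movement in the final pictures. The float valve was outside my later crops; nothing went near it, but I did not check it again. The robot was clear of everything at the end.

Three things did not go to plan:
- **First push:** It rode over the top of the crank arm, because the real fingertips are about 20 mm higher than the reported tool point. I corrected for that afterwards.
- **Crank alignment:** My first alignment check looked fine (about 1° off), but a closer look showed about 3°, or 8 mm at the post.
- **Lever pushed early:** By the time I saw that, I had already pushed the lever to about 0.4 rad. I pushed it back open, trimmed the crank, then locked it again.

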